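# Seat the drill template on the jig's two pins and clamp it

## Robot

A 6-joint arm with a two-finger parallel gripper is mounted at the origin on the work surface. World frame = base frame: x ahead of the robot, y to its left, z up, the work surface at z = 0. Lengths are in m, angles in rad, forces in N, time in s.
With the tool pointing down it reaches from about 0.325 to 0.9 m from the base axis. Payload 6.1 kg.
Tool frame: the origin (TCP) lies at the very end of the fingers, on their centre line; the grasp point (between the pads) lies r.pinch_z behind it (r.pinch_z is the distance from the TCP to the grasp point, in m); x points along the fingers, z is the direction in which the jaws open and shut, and the axes are right-handed (so a half turn about x gives the same grasp; the last joint's range is limited). The gripper opens to 87 mm and grips with 3 to 60 N. Pads are 19 mm wide; open, the fingers measure 117 mm over their backs; the gripper's body (75 mm by 190 mm) begins 51 mm behind the grasp point.
Start: joints at [-1.319, 0.22, 1.526, -0, 1.395, -0.126], TCP at [0.231, -0.581, 0.223] pointing down, gripper open.
Joint ranges: [-2.98, 2.98], [-0.91, 2.08], [0.09, 2.57], [-1.24, 4.39], [0.2, 2.65], [-2.68, 2.68]. Speed limits (rad/s): [2.57, 2.57, 3.01, 3.14, 3.14, 3.14].

## Interface

Orientations are given as a 3x3 rotation matrix whose columns are the frame's x, y, z axes.
In Python, from plant import r gives the robot as it stands.
- The arm moves only by the shell command python3 -m crank 'ROWS' [FORCE]. ROWS is JSON, a list of rows, each a list of 7 numbers: the turn, a rotation vector about the tool's x, y, z each as a share of pi/2 rad, from -1 to 1, then the shift along the tool's x, y, z each as a share of 0.2 m, from -1 to 1, then the opening, from 0 (shut) to 1 (fully open). In form: [[rx, ry, rz, x, y, z, jaw], ...]. A call has 1 to 8 rows; each row is the pose to reach, as a shift and turn from the pose measured when the call began, along the tool's axes at that moment; what a row does not reach only later rows make up. A row lasts 1/10 s, in which the tool goes at most 50 mm and 8.59 degrees, less where a joint would pass 70% of its speed; a pose out of reach is approached as far as the arm can. A call with a number of a shift or a turn outside -1 to 1 is refused whole. A call with a gripper value outside its range is refused whole. The fingers move at their own pace and stop on an object; FORCE is the grip in N (left out, the last holds). Time passes only in rows, so rows that repeat a pose let the fingers close. It gives the time, the measured TCP pose, the force and the opening at its end, in the units of the state.
- r.get_state(): the state, without advancing time (a new reading comes with each control period).
- r.read_camera(name): name is "scene" or "top" or "wrist"; returns the picture (480x640x3 uint8, blue, green, red); there is no depth.
- r.camera_model(name): a dict with "fx", "fy", "cx", "cy" (pixels), "rvec" (rotation vector, rad) and "tvec" (3), from world to camera coordinates, as OpenCV has them; the wrist camera has in their place "tool_from_camera" (4x4, takes a point from camera to tool coordinates, whose origin is the TCP and whose axes are the tool frame's). Camera axes: x right, y down, z forward; pixel columns grow to the right and rows downward; lengths in m; the calibration is good to about 2 mm. A picture is of the moment at which its call begins: read the wrist's pose just before it. camera_model takes no time and is no camera call.
- r.close_job(): hands the job in, once; it reports no verdict.
The state is a dict: "time_s": time; "q": joint angles; "dq": joint speeds; "joint_torque": joint torques, N m; "ee_pos": TCP position; "eef_rot": TCP orientation; "force": force on the tool from outside, world axes, zero at the start; "wrist_torque": the same for the moment, N m; "grip_width": finger opening in m.
Only numpy, scipy, OpenCV 4.12 (cv2) and the standard library are available. Lean on these libraries where they do the work, as an engineer would, in place of code of your own. Each camera call takes 0.05 s, during which the arm holds its last target.

## Task

Take the drill template with the red grip and fit it onto the drilling jig's two locating pins, both holes together and its bushings towards the front, until it lies fully home and flat on the bar. The pin rail has been reset for this batch, so feel for the pins under light pressure and never force the plate. Then close the jig's toggle clamp on it, let go, and leave the other things on the bench alone.

Things in the scene. Friction and masses are not known exactly. Their poses are not given: they have to be found in the camera images.
- template: The drill template to fit: aluminium plate 90 (its x) x 150 (its y) x 10 mm, about 0.5 kg, with a red bow grip on top. Origin: centre of the underside, z up. Its front is its -x edge, along which three dark drill bushings (x = -32 mm) stand 4 mm above the plate. It lies flat on the bench at the start, yaw within 0.35 rad of 0.
- template_grip (a point): Centre of the template's red grip bar, 43 mm above the underside, right over the origin. The bar is 12 mm wide in the template's x, 76 mm long in its y, 14 mm high, with 26 mm free below it down to the plate (posts at its two ends).
- round_hole (a point): Mouth, at the template's underside, of its round locating hole: 11.2 mm diameter, right through, sharp edges. At template x = +14, y = -60 mm.
- slot_hole (a point): Mouth, at the template's underside, of its second locating hole: a slot 11.2 mm wide in x and 17.2 mm long in y, right through, sharp edges. At template x = +14, y = +60 mm.
- jig: The drilling jig, fixed to the bench. Origin on the bench; x to its back (away from the robot at yaw 0), y to the clamp end. Iron base 150 (x) x 280 (y) x 12 mm, y -106 to +174. On it a steel bar to be drilled (x -56 to -4, y -78 to +78, top z = 28 mm), an end stop 34 mm high at y = -86, and behind the bar a rail with two pins. Clamp riser at y 104 to 164.
- pin_zero (a point): Foremost place of the middle between the two pins: jig x = 14, y = 0, z = 28 mm (top of the rail, level with the bar). The rail is slid along the jig's x and locked anew for each batch, and this setting is not measured: the real middle lies 0 to 22 mm from here along the jig's +x. When seated, the template's origin is 14 mm in front of the real middle, axes along the jig's.
- pin_tips (a point): Height of the pins' tips, over pin_zero: 42 mm above the bench, 14 mm above the rail. The two steel pins stand at jig y = -60 and +60 mm, 10 mm diameter; the last 1.5 mm tapers to 8.5 mm diameter. They are on the same unmeasured rail setting, 0 to 22 mm behind this point.
- clamp (a joint): Swing of the toggle clamp in rad: 0 closed on its stop, 1.15 to 1.4 open at the start. Handle and arm turn together about clamp_axle. The handle leans outwards, away from the template, by (value - 0.45) rad from upright; bringing it up and over towards the template closes it. Stiff: about 0.4 N m, 0.7 N m in the last 0.06 rad as the rubber tip is squeezed 4 mm; it stays where left.
- clamp_axle (a point): The clamp's axle, which runs along the jig's x: at jig x = -14, y = 128, z = 62 mm. Open, the clamp stays clear of the seated template seen from above (by 5 mm or more).
- clamp_grip (a point): Middle of the clamp's red handle, 92 mm from the axle. The red part has flat sides: 14 mm thick along the jig's x, 20 mm wide, and runs from 55 to 129 mm from the axle.
- clamp_tip: Sprung black rubber tip under the end of the clamp's arm, 14 mm diameter, 66 mm from the axle. Closed, it bears with about 4 N on the template's top near jig x = -14, y = 62 mm. Origin: centre of its lower face.
- spare_template: Another drill template of the same size, 90 x 150 x 10 mm, with a BLUE grip; not for this job. Origin: centre of the underside. The two templates lie one before the other, in either order.
- oil: White oil bottle, 48 mm diameter, 130 mm high; a bystander, like all that follow. Origin: centre of the underside.
- brush: Bench brush about 200 mm long, lying. Origin: centre of the underside.
- mallet: Hammer about 260 mm long, lying. Origin: centre of the underside.
- driver: Screwdriver about 190 mm long, lying. Origin: centre of the underside.
- caliper: Digital caliper, 150 mm long, lying. Origin: under the middle of its beam.
- drilled_bar: A finished steel bar with three holes, 52 x 156 x 16 mm, lying. Origin: centre of the underside.
- tin: Small amber jar of screws, 64 mm diameter, 60 mm high. Origin: centre of the underside.
There are look-alikes about, which are no part of the job. Leave any yellow look-alike of the template alone.

How it is judged:
On the way:
1. the red-gripped template lies home on both pins, flat on the bar and rail, the right way round, with the clamp still open (z of template in the frame of jig between 0.0255 and 0.03 m and x of template in the frame of jig between -0.003 and 0.025 m and y of template in the frame of jig between -0.003 and 0.003 m and angle between template's own z axis and vertical below 0.025 rad and angle between the y axis of template and the y axis of jig, either way round below 0.04 rad and value of joint clamp above 0.5 rad), for 0.2 s.
At the end, for the whole second after the job is handed in: Red-gripped template on both pins, bushings in front, flat on bar and rail: underside within 1.5 mm of their top, tilt under 0.02 rad, square to the jig within 0.04 rad, centred along the pin line within 3 mm, at rest. Clamp joint below 0.05 rad, its tip bearing on the template (z of template in the frame of jig between 0.0255 and 0.0295 m and x of template in the frame of jig between -0.003 and 0.025 m and y of template in the frame of jig between -0.003 and 0.003 m and angle between template's own z axis and vertical below 0.02 rad and angle between the y axis of template and the y axis of jig, either way round below 0.04 rad and linear speed of template below 0.01 m/s and value of joint clamp below 0.05 rad and contact force between clamp_tip and template above 1 N); the robot touches nothing.
It fails at once if the template is pressed on the jig with more than 60 N (contact force between template and jig above 60 N).
It fails at once if the spare template is moved by more than 20 mm (distance of spare_template from where it was at the start of the episode above 0.02 m).
It fails at once if another thing on the bench is moved by more than 20 mm (distance of any of oil, brush, mallet, driver, caliper, drilled_bar, tin from where it was at the start of the episode above 0.02 m).
It also fails if it takes over 72 s, if anything falls off the work surface, if the arm or the gripper's body presses on something with over 40 N, if the wrist force passes 120 N, or if a joint passes its speed limit or range.

## Working session

There is one attempt and no reset: what is moved stays moved. The work goes in short steps, Python scripts to look and compute and a shell command to move; the robot and the scene stay as the last step left them, time stands still between calls to the robot, and variables do not carry over. Pictures are saved under pics/ and viewed, and the job is handed in when it is done.

```bash
ls; mkdir -p pics
python3 - <<'E'
from plant import r
import cv2,numpy as np
s=r.get_state();print({k:np.round(v,3).tolist() for k,v in s.items()},r.pinch_z)
for n in("scene","top","wrist"):
    cv2.imwrite(f"pics/{n}0.png",r.read_camera(n));print(n,r.camera_model(n))
E
```

```text
pics
{'time_s': 0.0, 'q': [-1.319, 0.221, 1.528, -0.0, 1.395, -0.126], 'dq': [0.0, -0.001, -0.0, -0.001, -0.001, 0.0], 'joint_torque': [-0.001, -49.461, -38.738, 0.07, 0.057, -0.0], 'ee_pos': [0.23, -0.58, 0.221], 'eef_rot': [[-0.0, 0.929, 0.369], [0.002, 0.369, -0.929], [-1.0, 0.0, -0.002]], 'force': [0.365, 0.595, -0.071], 'wrist_torque': [-0.052, 0.015, -0.012], 'grip_width': 0.087} 0.0187
scene {'fx': 480.702246286214, 'fy': 480.702246286214, 'cx': 314.71890851881926, 'cy': 236.6370992930273, 'rvec': array([ 2.31009013,  0.76364163, -0.26606988]), 'tvec': array([-0.43001389, -0.17041048,  1.64165752])}
top {'fx': 582.7871138026928, 'fy': 582.7871138026928, 'cx': 320.0604276685575, 'cy': 233.837109121024, 'rvec': array([ 2.11865643, -2.09485365,  0.22907705]), 'tvec': array([0.00727567, 0.52665901, 1.47763852])}
wrist {'fx': 385.2454320946711, 'fy': 385.2454320946711, 'cx': 323.3993201642368, 'cy': 241.36082288099675, 'tool_from_camera': array([[-3.29712832e-04, -2.55309557e-01,  9.66859308e-01,
        -1.60891797e-01],
       [-7.62501335e-04, -9.66859015e-01, -2.55309740e-01,
         7.03316659e-02],
       [ 9.99999655e-01, -8.21410411e-04,  1.24111946e-04,
         4.78620142e-04],
       [ 0.00000000e+00,  0.00000000e+00,  0.00000000e+00,
         1.00000000e+00]])}
```

View pics/scene0.png

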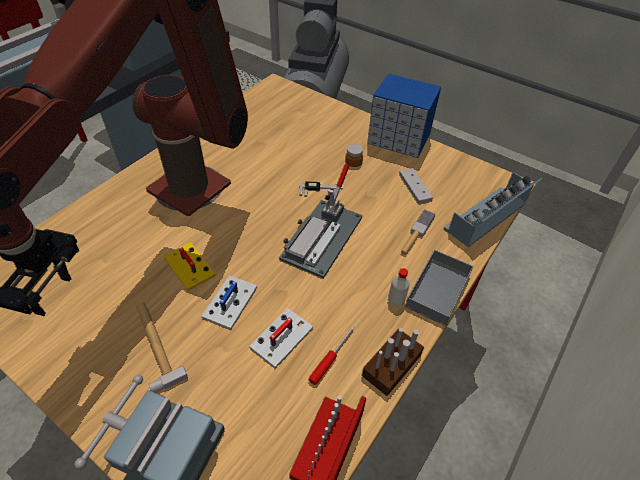

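View pics/top0.png

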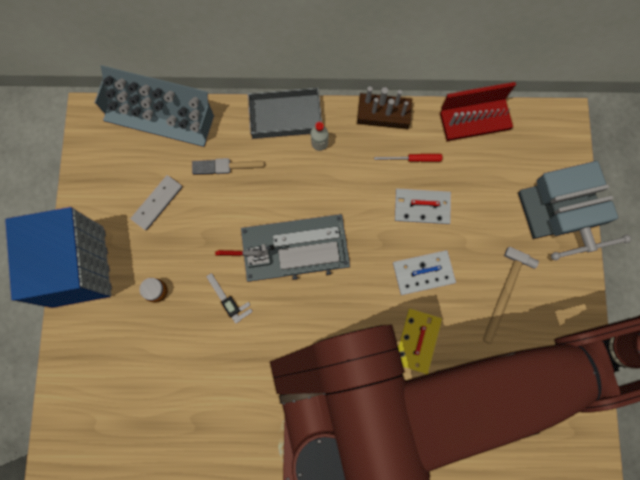

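View pics/wrist0.png

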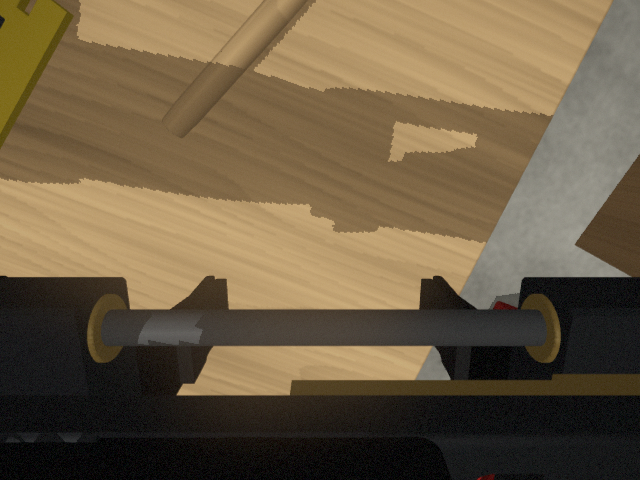

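Could be taken for it, in the top view: the aluminium plate with red grip (424,204), the blue-gripped spare (426,271) and the yellow look-alike, which also has a red grip (420,340). The description (aluminium plate, red grip) picks (424,204). I'll check that in a close crop.

Run:
```python
import cv2,numpy as np
t=cv2.imread("pics/top0.png")
a=cv2.resize(t[180:300,380:480],None,fx=4,fy=4,interpolation=cv2.INTER_CUBIC)
b=cv2.resize(t[205:290,205:365],None,fx=5,fy=5,interpolation=cv2.INTER_CUBIC)
cv2.imwrite("pics/a.png",a);cv2.imwrite("pics/b.png",b)
s=cv2.imread("pics/scene0.png")
cv2.imwrite("pics/c.png",cv2.resize(s[160:280,240:380],None,fx=5,fy=5,interpolation=cv2.INTER_CUBIC))
```

```text
(no output)
```

View pics/a.png

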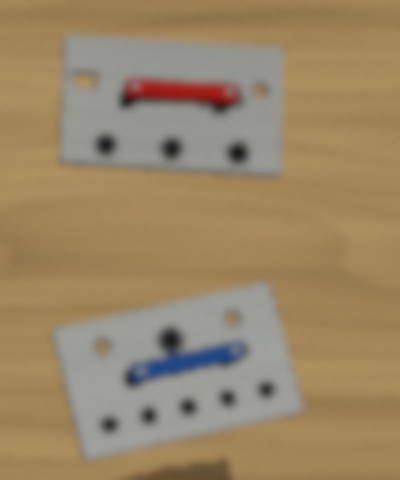

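View pics/b.png

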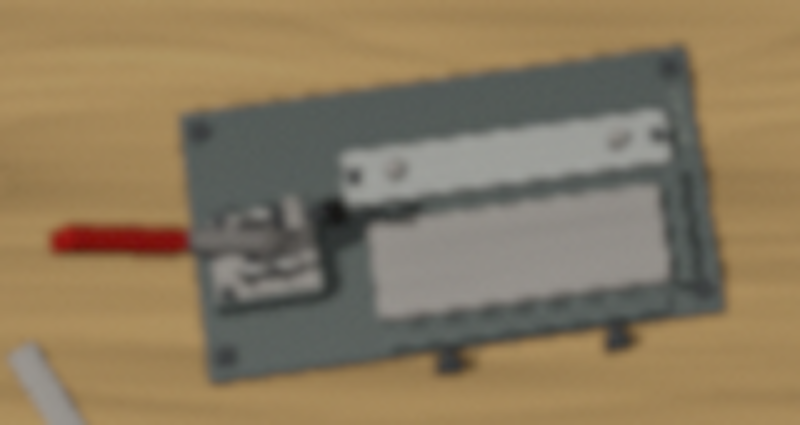

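View pics/c.png

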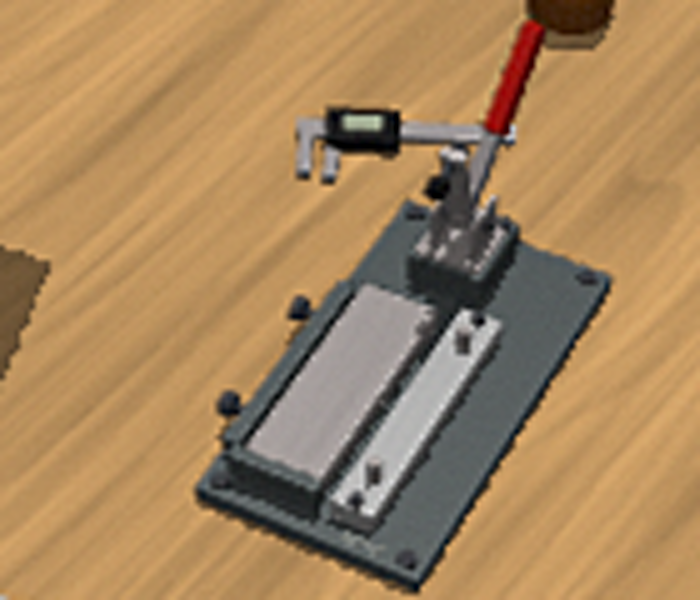

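Crop confirms: (424,204) is the aluminium plate with a red grip, three bushings on the side facing the robot, slot on the left. The spare is blue. Jig pins show at about top px (285,239) and (329,233). Measuring now.

```bash
cat > h.py <<'E'
import cv2,numpy as np
from plant import r
def pose(name,st=None):
    m=r.camera_model(name);K=np.array([[m['fx'],0,m['cx']],[0,m['fy'],m['cy']],[0,0,1]])
    if name!='wrist':
        R=cv2.Rodrigues(m['rvec'])[0];return K,R.T,-R.T@m['tvec']
    st=st or r.get_state();T=m['tool_from_camera']
    R=np.array(st['eef_rot']);return K,R@T[:3,:3],R@T[:3,3]+np.array(st['ee_pos'])
def cast(name,uv,z,st=None):
    K,R,c=pose(name,st);uv=np.atleast_2d(uv).astype(float)
    d=(R@np.linalg.inv(K)@np.c_[uv,np.ones(len(uv))].T).T
    return c+d*((z-c[2])/d[:,2])[:,None]
def proj(name,P,st=None):
    K,R,c=pose(name,st);p=(K@R.T@(np.atleast_2d(P)-c).T).T
    return p[:,:2]/p[:,2:]
E
python3 - <<'E'
from h import *
t=cv2.imread("pics/top0.png")
hsv=cv2.cvtColor(t,cv2.COLOR_BGR2HSV)
# plate: low saturation bright, in roi
def rect(m,z,lab):
    m=cv2.morphologyEx(m,cv2.MORPH_CLOSE,np.ones((7,7)))
    c=max(cv2.findContours(m,cv2.RETR_EXTERNAL,cv2.CHAIN_APPROX_NONE)[0],key=cv2.contourArea)
    w=cast('top',c[:,0],z)[:,:2].astype(np.float32)
    (cx,cy),(a,b),an=cv2.minAreaRect(w);print(lab,cv2.boundingRect(c),'c',cx,cy,'size',a,b,'ang',an)
m=np.zeros(t.shape[:2],np.uint8);m[180:232,385:460]=((hsv[...,1]<60)&(hsv[...,2]>90))[180:232,385:460]*255
rect(m,.01,'plate')
red=((hsv[...,1]>150)&((hsv[...,0]<8)|(hsv[...,0]>172)))*np.uint8(255)
m=np.zeros_like(red);m[190:220,400:450]=red[190:220,400:450];rect(m,.05,'grip')
print('plate holes',cast('top',[(380+84/4,180+78/4),(380+261/4,180+89/4)],.01))
print('bush',cast('top',[(380+106/4,180+146/4),(380+238/4,180+153/4)],.014))
m=np.zeros_like(red);m[205:290,230:365]=((hsv[...,0]>60)&(hsv[...,0]<130)|(hsv[...,1]<60))[205:290,230:365]*255
cv2.imwrite('pics/m.png',m);rect(m,.012,'jig')
pb=lambda u,v:(205+u/5,205+v/5)
print('base corners',cast('top',[pb(180,115),pb(685,45),pb(722,310),pb(212,380)],.012))
print('pins tips',cast('top',[pb(398,165),pb(620,136)],.042))
print('bar corners',cast('top',[pb(372,235),pb(655,185),pb(668,278),pb(380,318)],.028))
m=np.zeros_like(red);m[240:265,205:250]=red[240:265,205:250];
ys,xs=np.nonzero(m);print('handle px',xs.min(),xs.max(),ys.min(),ys.max())
E
```

```text
plate (395, 189, 56, 35) c 0.6190899610519409 -0.2671296298503876 size 0.15125447511672974 0.09219583123922348 ang 87.18510437011719
grip (412, 201, 26, 5) c 0.6167788505554199 -0.2655801773071289 size 0.06692367047071457 0.010580464266240597 ang 87.82898712158203
plate holes [[ 0.63630511 -0.20844136  0.01      ]
 [ 0.62985207 -0.33000979  0.01      ]]
bush [[ 0.58720874 -0.22198076  0.014     ]
 [ 0.58331842 -0.31186356  0.014     ]]
jig (241, 215, 109, 66) c 0.4941833019256592 0.08118177205324173 size 0.15785005688667297 0.27885791659355164 ang 8.655071258544922
base corners [[ 0.55032712  0.22843318  0.012     ]
 [ 0.59274562 -0.04606634  0.012     ]
 [ 0.44642294 -0.06635089  0.012     ]
 [ 0.40559441  0.20552339  0.012     ]]
pins tips [[ 0.5175216   0.1073127   0.042     ]
 [ 0.53465343 -0.0105015   0.042     ]]
bar corners [[ 0.48217008  0.12114216  0.028     ]
 [ 0.51111401 -0.02965165  0.028     ]
 [ 0.46071366 -0.03683147  0.028     ]
 [ 0.43748523  0.11572991  0.028     ]]
handle px 216 241 251 255
```

View pics/m.png

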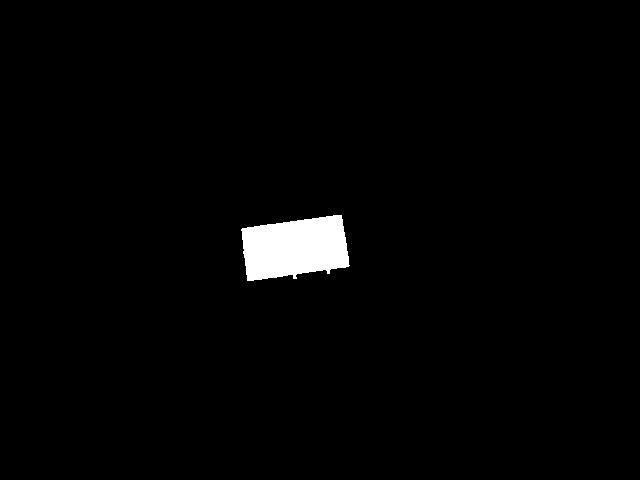

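```bash
cat >> h.py <<'E'
from scipy.spatial.transform import Rotation as Ro
def goal(p,yaw):
    """row numbers for TCP at p, tool x down, tool z at world angle yaw"""
    s=r.get_state();R=np.array(s['eef_rot'])
    z=np.array([np.cos(yaw),np.sin(yaw),0]);x=np.array([0,0,-1.]);G=np.c_[x,np.cross(z,x),z]
    rv=Ro.from_matrix(R.T@G).as_rotvec()/(np.pi/2);d=R.T@(np.array(p)-s['ee_pos'])/.2
    print('t',round(s['time_s'],2),'row',np.round(np.r_[rv,d],4).tolist())
def st():
    s=r.get_state();print({k:np.round(s[k],4).tolist() for k in('time_s','ee_pos','force','wrist_torque','grip_width')},'yaw',np.round(np.arctan2(s['eef_rot'][1][2],s['eef_rot'][0][2]),4))
E
python3 -c "
from h import *
goal((.618,-.266,.2),-.048)"
```

```text
t 0.15 row [-0.7289, -0.0008, -0.0007, 0.1099, 2.3812, -0.7463]
```

```bash
python3 -m crank '[[-0.09,0,0,0,0.25,-0.08,1],[-0.18,0,0,0,0.5,-0.16,1],[-0.27,0,0,0,0.75,-0.24,1],[-0.36,0,0,0,1,-0.31,1]]'; python3 -c "
from h import *
goal((.618,-.266,.2),-.048)"
```

```text
time_s: 0.55
ee_pos: [0.3867, -0.4534, 0.2215]
eef_rot: [[-0.001, 0.583, 0.812], [0.002, 0.812, -0.583], [-1.0, 0.001, -0.002]]
force: [0.4, -0.4, -0.2]
grip_width: 0.0874
t 0.55 row [-0.3657, -0.0008, -0.0011, 0.1085, 1.4353, 0.3933]
```

```bash
python3 -m crank '[[-0.09,0,0,0.03,0.25,0.07,1],[-0.18,0,0,0.05,0.5,0.14,1],[-0.27,0,0,0.08,0.75,0.2,1],[-0.36,0,0,0.1,1,0.27,1]]'; python3 -c "
from h import *
goal((.618,-.266,.2),-.048)"
```

```text
time_s: 0.95
ee_pos: [0.5406, -0.3268, 0.2018]
eef_rot: [[-0.001, 0.051, 0.999], [0.002, 0.999, -0.051], [-1.0, 0.002, -0.001]]
force: [-0.7, -0.9, 0.0]
grip_width: 0.087
t 0.95 row [-0.002, -0.0008, -0.0014, 0.0094, 0.3232, 0.3708]
```

```bash
python3 -m crank '[[0,0,0,0,0.2,0.2,1],[0,0,0,0,0.323,0.371,1],[0,0,0,0,0.323,0.371,1],[0,0,0,0,0.323,0.371,1]]'; python3 -c "
from h import *
st()
cv2.imwrite('pics/w1.png',r.read_camera('wrist'))
"
```

```text
time_s: 1.35
ee_pos: [0.6185, -0.2646, 0.2009]
eef_rot: [[-0.003, 0.048, 0.999], [0.003, 0.999, -0.048], [-1.0, 0.003, -0.003]]
force: [-1.1, 0.3, -0.5]
grip_width: 0.0869
{'time_s': 1.35, 'ee_pos': [0.6185, -0.2646, 0.2009], 'force': [-1.1152, 0.3339, -0.5386], 'wrist_torque': [-0.0346, -0.0811, -0.0028], 'grip_width': 0.0869} yaw -0.0483
```

View pics/w1.png

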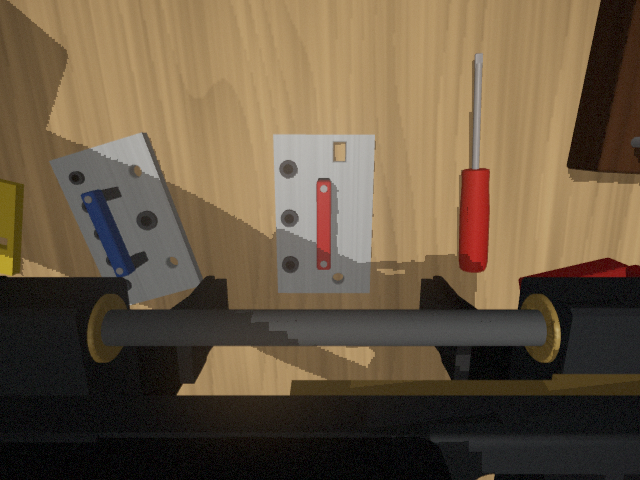

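The wrist view shows the red-gripped plate square to the tool. Its bar runs from (323,180) to (324,269), slot at (340,152), round hole at (338,278).

```bash
python3 -c "
from h import *
w=cv2.imread('pics/w1.png')
hsv=cv2.cvtColor(w,cv2.COLOR_BGR2HSV)
red=((hsv[...,1]>150)&((hsv[...,0]<8)|(hsv[...,0]>172)))
m=np.zeros(red.shape,np.uint8);m[160:280,300:350]=red[160:280,300:350]
c=max(cv2.findContours(m,cv2.RETR_EXTERNAL,cv2.CHAIN_APPROX_NONE)[0],key=cv2.contourArea)
q=cast('wrist',c[:,0],.05)[:,:2].astype(np.float32);print(cv2.minAreaRect(q))
print(cast('wrist',[(340,152),(338,278)],.01))
q=cast('wrist',[(273.5,135),(375,135),(369,293),(278,293)],.01);print(q,q.mean(0))
goal((.618,-.266,.1),-.048)
"
```

```text
((0.6179802417755127, -0.26545798778533936), (0.0729479268193245, 0.01013273000717163), 86.8446044921875)
[[ 0.63588068 -0.20742781  0.01      ]
 [ 0.62919258 -0.32623641  0.01      ]]
[[ 0.57791958 -0.18985707  0.01      ]
 [ 0.66725661 -0.1944081   0.01      ]
 [ 0.65886214 -0.34330868  0.01      ]
 [ 0.56984401 -0.33886994  0.01      ]] [ 0.61847059 -0.26661095  0.01      ]
t 1.4 row [-0.0013, -0.0017, -0.0015, 0.5057, -0.0025, 0.0028]
```

```bash
python3 -m crank '[[0,0,0,0.2,0,0,1],[0,0,0,0.4,0,0,1],[0,0,0,0.6,0,0,1],[0,0,0,0.75,0,0,1],[0,0,0,0.83,0,0,1],[0,0,0,0.87,0,0,1],[0,0,0,0.88,0,0,1],[0,0,0,0.88,0,0,1]]' 40; python3 -m crank '[[0,0,0,0,0,0,0],[0,0,0,0,0,0,0],[0,0,0,0,0,0,0],[0,0,0,0,0,0,0],[0,0,0,0,0,0,0],[0,0,0,0,0,0,0],[0,0,0,0,0,0,0],[0,0,0,0,0,0,0]]'; python3 -c "
from h import *
st()
cv2.imwrite('pics/w2.png',r.read_camera('wrist'))"
```

```text
time_s: 2.2
ee_pos: [0.6181, -0.2662, 0.0267]
eef_rot: [[-0.001, 0.051, 0.999], [0.001, 0.999, -0.051], [-1.0, 0.001, -0.001]]
force: [-0.8, 1.3, -0.4]
grip_width: 0.0872
time_s: 3.0
ee_pos: [0.6181, -0.2662, 0.0267]
eef_rot: [[-0.001, 0.051, 0.999], [0.001, 0.999, -0.051], [-1.0, 0.001, -0.001]]
force: [0.5, -0.7, -0.3]
grip_width: 0.0312
{'time_s': 3.0, 'ee_pos': [0.6181, -0.2662, 0.0267], 'force': [0.5074, -0.7068, -0.2831], 'wrist_torque': [-0.0329, -0.0921, 0.0231], 'grip_width': 0.0312} yaw -0.0506
```

View pics/w2.png

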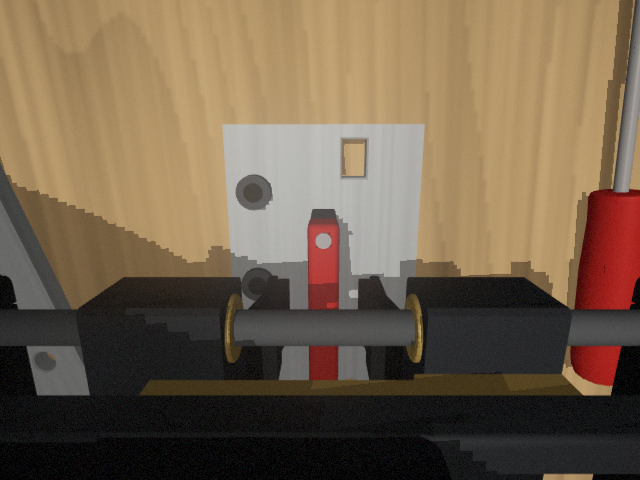

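Fingers straddle the bar and are still closing; continuing, then a lift.

```bash
python3 -m crank '[[0,0,0,0,0,0,0],[0,0,0,0,0,0,0],[0,0,0,0,0,0,0],[0,0,0,0,0,0,0],[0,0,0,0,0,0,0]]' 40;  python3 -m crank '[[0,0,0,-0.1,0,0,0],[0,0,0,-0.3,0,0,0],[0,0,0,-0.5,0,0,0],[0,0,0,-0.55,0,0,0],[0,0,0,-0.55,0,0,0],[0,0,0,-0.55,0,0,0]]';python3 -c "
from h import *
st()
cv2.imwrite('pics/w3.png',r.read_camera('wrist'))"
```

```text
time_s: 3.55
ee_pos: [0.618, -0.2662, 0.0266]
eef_rot: [[-0.001, 0.051, 0.999], [0.001, 0.999, -0.051], [-1.0, 0.001, -0.001]]
force: [0.3, 0.9, -1.1]
grip_width: 0.0114
time_s: 4.15
ee_pos: [0.6166, -0.2655, 0.1336]
eef_rot: [[-0.004, 0.051, 0.999], [0.003, 0.999, -0.051], [-1.0, 0.003, -0.005]]
force: [-0.3, -0.1, -6.8]
grip_width: 0.0116
{'time_s': 4.15, 'ee_pos': [0.6166, -0.2655, 0.1336], 'force': [-0.2701, -0.1069, -6.7799], 'wrist_torque': [-0.0159, -0.0565, -0.0192], 'grip_width': 0.0116} yaw -0.0506
```

View pics/w3.png

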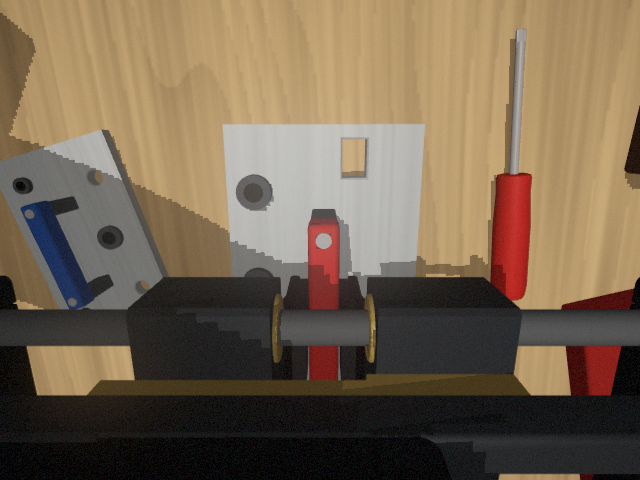

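Template lifted level and held (z force about -6.8 N); slot rim at px (341..367, 138..178). Working out its offset in the hand and the jig pose.

```bash
python3 -c "
from h import *
s=r.get_state();p=np.array(s['ee_pos']);R=np.array(s['eef_rot'])
q=cast('wrist',[(341,137.5),(367.5,137.5),(367.5,179),(341,179)],p[2]-.0167)
t=(R.T@(q-p).T).T;print('slot tool frame',t.round(4).tolist(),t.mean(0).round(4))
q=cast('wrist',[(222.5,124),(424,124)],p[2]-.0167);t=(R.T@(q-p).T).T;print('back-y edge',t.round(4).tolist())
q=cast('wrist',[(254,192)],p[2]-.0127);t=(R.T@(q-p).T).T;print('bush',t.round(4).tolist())
yaw=.15
goal((.53,.05,.2),yaw)
"
```

```text
slot tool frame [[0.0169, 0.0703, 0.0088], [0.0169, 0.0703, 0.0206], [0.0168, 0.052, 0.0211], [0.0169, 0.052, 0.009]] [0.0169 0.0611 0.0148]
back-y edge [[0.0173, 0.0761, -0.0437], [0.0167, 0.076, 0.0453]]
bush [[0.0131, 0.0465, -0.0305]]
t 4.2 row [-0.1277, -0.0036, -0.0029, -0.3269, 1.5535, -0.5118]
```

```bash
python3 -c "
from h import *
goal((.553,-.134,.2),.15)"
python3 -m crank '[[-0.04,0,0,-0.1,0.1,-0.05,0],[-0.08,0,0,-0.2,0.3,-0.15,0],[-0.128,0,0,-0.33,0.5,-0.25,0],[-0.128,0,0,-0.33,0.67,-0.35,0],[-0.128,0,0,-0.33,0.67,-0.35,0],[-0.128,0,0,-0.33,0.67,-0.35,0]]';python3 -c "
from h import *
st()
goal((.536,-.017,.2),.15)
cv2.imwrite('pics/w4.png',r.read_camera('wrist'))"
```

```text
t 4.2 row [-0.1277, -0.0036, -0.0029, -0.3314, 0.6405, -0.3504]
time_s: 4.8
ee_pos: [0.552, -0.127, 0.1974]
eef_rot: [[-0.009, -0.151, 0.988], [0.005, 0.988, 0.151], [-1.0, 0.006, -0.008]]
force: [0.4, -0.9, -5.8]
grip_width: 0.0116
{'time_s': 4.8, 'ee_pos': [0.552, -0.127, 0.1974], 'force': [0.4148, -0.9257, -5.848], 'wrist_torque': [-0.0639, -0.1613, 0.024], 'grip_width': 0.0116} yaw 0.1521
t 4.8 row [0.0013, -0.0053, -0.0041, -0.0093, 0.5558, 0.0039]
```

View pics/w4.png

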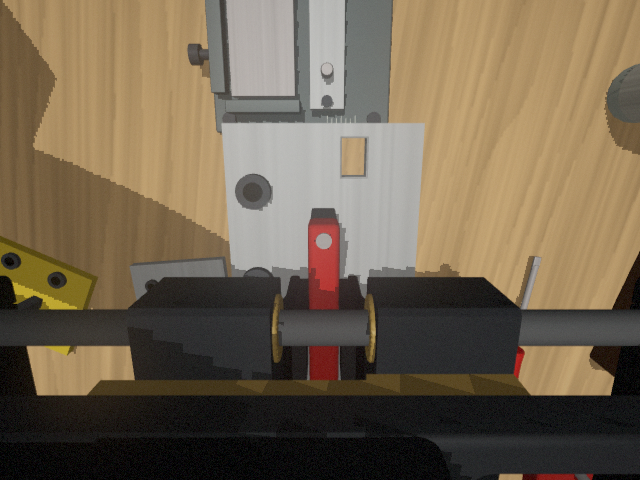

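Pin A at about (327,70) on the rail, with the end stop and bar to its left. Next the second pin.

```bash
python3 -m crank '[[0,-0.005,-0.004,0,0.2,0,0],[0,-0.005,-0.004,-0.01,0.4,0,0],[0,-0.005,-0.004,-0.01,0.555,0,0],[0,-0.005,-0.004,-0.01,0.555,0,0],[0,-0.005,-0.004,-0.01,0.555,0,0]]';python3 -c "
from h import *
st()
s=r.get_state();print(np.array(s['eef_rot']).round(4).tolist())
w=r.read_camera('wrist');cv2.imwrite('pics/w5.png',w);w4=cv2.imread('pics/w4.png')
a=cv2.resize(w4[0:130,200:400],None,fx=4,fy=4,interpolation=cv2.INTER_CUBIC)
cv2.imwrite('pics/w4c.png',a)
a=cv2.resize(w[0:130,200:400],None,fx=4,fy=4,interpolation=cv2.INTER_CUBIC)
cv2.imwrite('pics/w5c.png',a)
"
```

```text
time_s: 5.35
ee_pos: [0.5359, -0.0187, 0.1992]
eef_rot: [[-0.001, -0.151, 0.989], [-0.001, 0.989, 0.151], [-1.0, -0.001, -0.001]]
force: [0.8, -1.1, -5.3]
grip_width: 0.0116
{'time_s': 5.35, 'ee_pos': [0.5359, -0.0187, 0.1992], 'force': [0.8393, -1.1237, -5.3055], 'wrist_torque': [-0.1008, -0.0651, 0.0259], 'grip_width': 0.0116} yaw 0.1514
[[-0.0014, -0.1508, 0.9886], [-0.0008, 0.9886, 0.1508], [-1.0, -0.0006, -0.0015]]
```

View pics/w4c.png

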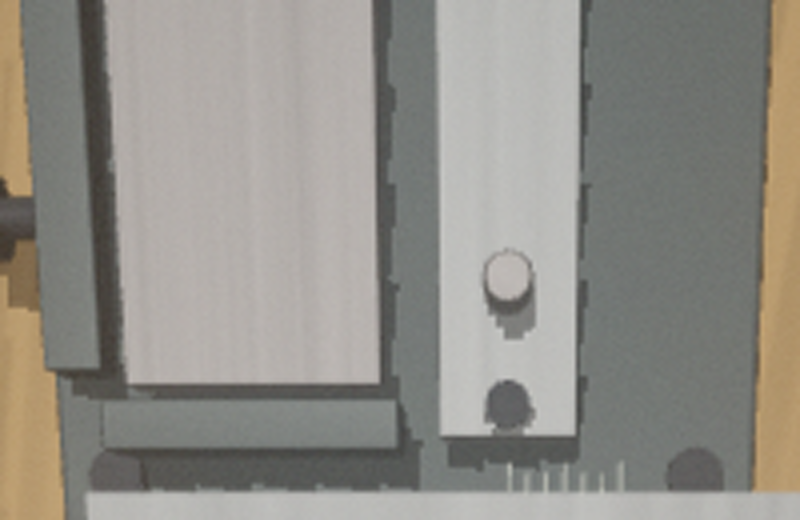

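View pics/w5c.png

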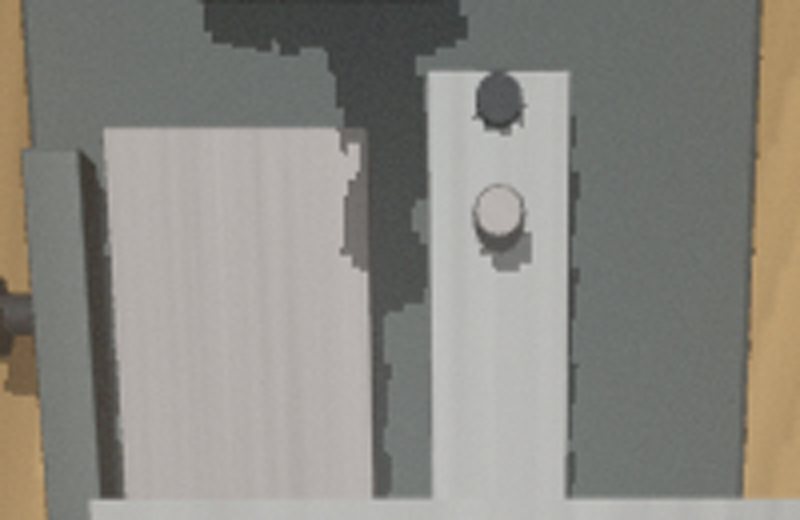

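View pics/w5.png

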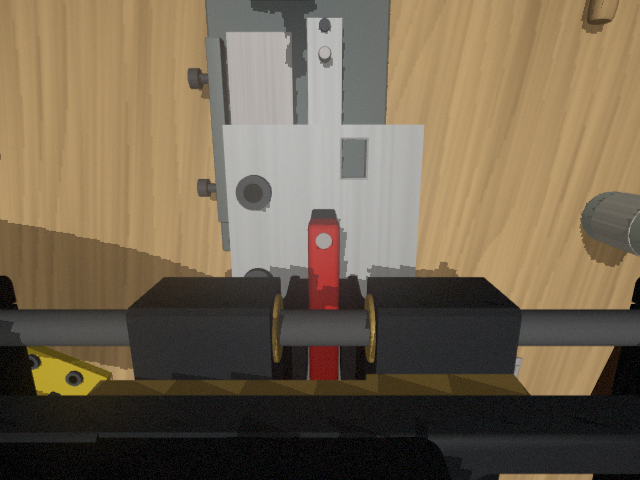

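```bash
python3 -c "
from h import *
R4=np.array([[-0.009, -0.151, 0.988], [0.005, 0.988, 0.151], [-1.0, 0.006, -0.008]]);u,_,v=np.linalg.svd(R4)
s4=dict(ee_pos=[.5520,-.1270,.1974],eef_rot=u@v)
A=cast('wrist',[(326.6,68.4)],.042,s4)[0];B=cast('wrist',[(324.4,52.4)],.042)[0]
print(A,B,np.linalg.norm(B-A),'yaw',np.arctan2(-(B-A)[0],(B-A)[1]))
M=(A+B)/2;print('mid',M)
# rail edges in w5 & base edge for yaw
e=cast('wrist',[(307,30),(308,120),(342,30),(341.5,120)],.028);print([np.arctan2(-(e[i]-e[i+1])[0],(e[i]-e[i+1])[1]) for i in(0,2)])
e=cast('wrist',[(226,35),(231,124)],.028);print([np.arctan2(-(e[0]-e[1])[0],(e[0]-e[1])[1])],e)
"
```

```text
[ 0.53555773 -0.00555664  0.042     ] [0.51762672 0.11228889 0.042     ] 0.11920188916088093 yaw 0.15099864610366648
mid [0.52659222 0.05336612 0.042     ]
[np.float64(0.1510142690799098), np.float64(0.15584672301448874)]
[np.float64(0.1468357341208287)] [[0.43931765 0.11591437 0.028     ]
 [0.44905921 0.05004859 0.028     ]]
```

```bash
python3 -c "
from h import *
goal((.512,.0487,.12),.151)"
```

```text
t 5.4 row [-0.0004, -0.0008, 0.0004, 0.397, 0.3544, -0.0675]
```

```bash
python3 -m crank '[[0,0,0,0.1,0.15,-0.03,0],[0,0,0,0.2,0.3,-0.06,0],[0,0,0,0.3,0.354,-0.067,0],[0,0,0,0.4,0.354,-0.067,0],[0,0,0,0.4,0.354,-0.067,0],[0,0,0,0.4,0.354,-0.067,0],[0,0,0,0.4,0.354,-0.067,0]]';python3 -c "
from h import *
st()
goal((.512,.0487,.08),.151)
w=r.read_camera('wrist');cv2.imwrite('pics/w6.png',w)
"
```

```text
time_s: 6.1
ee_pos: [0.5135, 0.0476, 0.1207]
eef_rot: [[0.001, -0.148, 0.989], [-0.001, 0.989, 0.148], [-1.0, -0.001, 0.001]]
force: [-0.4, 0.4, -6.0]
grip_width: 0.0114
{'time_s': 6.1, 'ee_pos': [0.5135, 0.0476, 0.1207], 'force': [-0.4078, 0.3997, -6.004], 'wrist_torque': [0.0297, -0.1229, 0.0047], 'grip_width': 0.0114} yaw 0.1489
t 6.1 row [-0.0013, 0.0006, 0.0008, 0.2035, 0.0066, -0.0069]
```

View pics/w6.png

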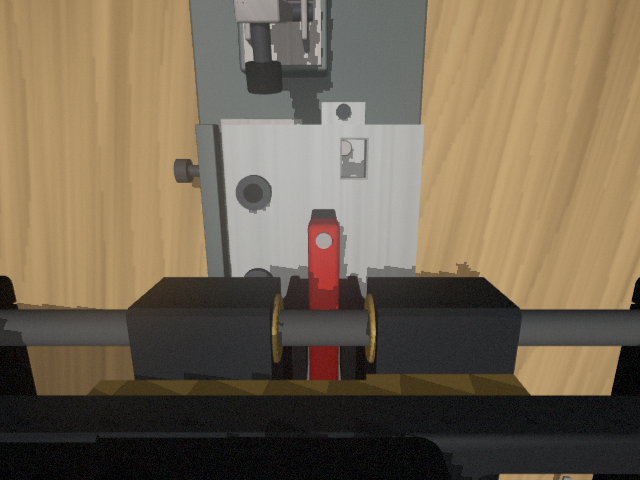

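Pin B shows in the slot at (347,147); the plate's +y edge and the clamp's open arm (265,75) are clear of each other. Lowering to just above the pins.

```bash
python3 -m crank '[[0,0,0,0.1,0.005,-0.007,0],[0,0,0,0.17,0.005,-0.007,0],[0,0,0,0.22,0.005,-0.007,0],[0,0,0,0.22,0.005,-0.007,0],[0,0,0,0.22,0.005,-0.007,0]]';python3 -c "
from h import *
st()
w=r.read_camera('wrist');cv2.imwrite('pics/w7.png',w)
cv2.imwrite('pics/w7c.png',cv2.resize(w[90:210,280:420],None,fx=5,fy=5,interpolation=cv2.INTER_CUBIC))
"
```

```text
time_s: 6.65
ee_pos: [0.5121, 0.0485, 0.0769]
eef_rot: [[0.001, -0.149, 0.989], [-0.001, 0.989, 0.149], [-1.0, -0.001, 0.001]]
force: [0.7, -0.0, -5.0]
grip_width: 0.0118
{'time_s': 6.65, 'ee_pos': [0.5121, 0.0485, 0.0769], 'force': [0.6769, -0.0441, -5.0154], 'wrist_torque': [0.0126, -0.0925, 0.0277], 'grip_width': 0.0118} yaw 0.1491
```

View pics/w7c.png

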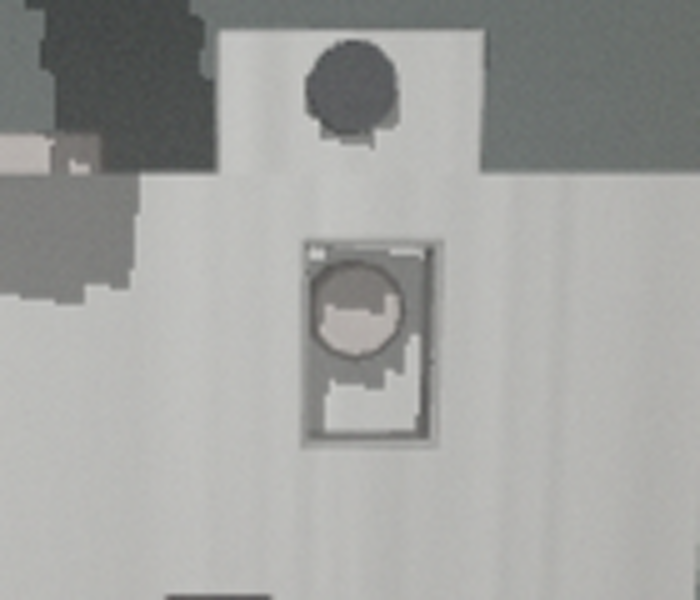

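```bash
python3 -c "
from h import *
s=r.get_state();p=np.array(s['ee_pos']);R=np.array(s['eef_rot'])
o=np.array([280,90])-.4
S=cast('wrist',[np.array(k)/5+o for k in((303,240),(440,240),(440,447),(303,447))],p[2]-.0167)
P=cast('wrist',[np.array(k)/5+o for k in((358,312),(312,312),(405,312))],.042)
S=(R.T@(S-p).T).T;P=(R.T@(P-p).T).T
print(S.round(4).tolist(),S.mean(0));print(P.round(4).tolist());print('pin-slot',P[0]-S.mean(0))
"
```

```text
[[0.0166, 0.0701, 0.0083], [0.0166, 0.0701, 0.0205], [0.0167, 0.0518, 0.021], [0.0166, 0.0518, 0.0085]] [0.0166397  0.06095427 0.01460589]
[[0.0353, 0.0633, 0.0147], [0.0353, 0.0633, 0.0101], [0.0353, 0.0633, 0.0193]]
pin-slot [1.86640471e-02 2.32090586e-03 4.51736369e-05]
```

```bash
python3 -m crank '[[0,0,0,0.01,0.0115,0,0],[0,0,0,0.032,0.0115,0,0],[0,0,0,0.032,0.0115,0,0],[0,0,0,0.032,0.0115,0,0]]';python3 -c "
from h import *
st()
s=r.get_state();p=np.array(s['ee_pos']);R=np.array(s['eef_rot']);print(R.round(4).tolist())
w=r.read_camera('wrist');cv2.imwrite('pics/w8.png',w)
cv2.imwrite('pics/w8c.png',cv2.resize(w[90:210,280:420],None,fx=5,fy=5,interpolation=cv2.INTER_CUBIC))
"
```

```text
time_s: 7.1
ee_pos: [0.5121, 0.0508, 0.0708]
eef_rot: [[0.002, -0.149, 0.989], [-0.001, 0.989, 0.149], [-1.0, -0.001, 0.002]]
force: [-0.2, -0.2, -5.4]
grip_width: 0.0121
{'time_s': 7.1, 'ee_pos': [0.5121, 0.0508, 0.0708], 'force': [-0.1807, -0.2165, -5.4456], 'wrist_torque': [0.0423, -0.1613, 0.0223], 'grip_width': 0.0121} yaw 0.1492
[[0.0018, -0.1487, 0.9889], [-0.0011, 0.9889, 0.1487], [-1.0, -0.0014, 0.0016]]
```

View pics/w8c.png

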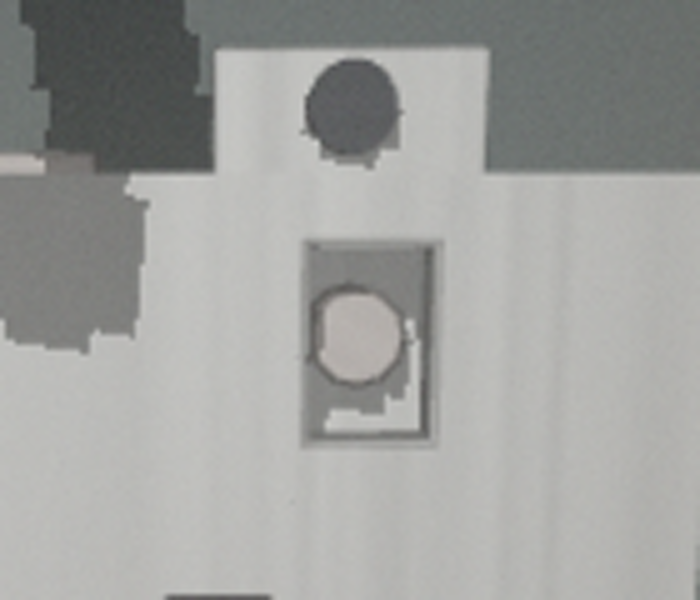

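```bash
python3 -c "
from h import *
s=r.get_state();p=np.array(s['ee_pos']);R=np.array(s['eef_rot'])
o=np.array([280,90])-.4
T=lambda k,z:((R.T@(cast('wrist',[np.array(q)/5+o for q in k],z)-p).T).T)
S=T(((303,240),(440,240),(440,447),(303,447)),p[2]-.0167);P=T(((360,336),),.042)
print(S.mean(0));print('pin-slot',P[0]-S.mean(0)); print(P[0],'bottom right corner',T(((429,434),),p[2]-.0267), 'top rim width',S[1]-S[0])
"
```

```text
[0.0166356  0.06095438 0.01460565]
pin-slot [ 0.0122442   0.00026474 -0.00017447]
[0.02887981 0.06121911 0.01443118] bottom right corner [[0.02666079 0.05207093 0.02109074]] top rim width [ 2.23340745e-05 -9.18479399e-06  1.21928270e-02]
```

```bash
python3 -m crank '[[0,0,0,0.006,0.001,-0.001,0],[0,0,0,0.012,0.001,-0.001,0]]';python3 -m crank '[[0,0,0,0.004,0,0,0],[0,0,0,0.008,0,0,0]]'; python3 -c "
from h import *
st()"
```

```text
time_s: 7.35
ee_pos: [0.5121, 0.0509, 0.0686]
eef_rot: [[0.002, -0.149, 0.989], [-0.001, 0.989, 0.149], [-1.0, -0.001, 0.002]]
force: [0.5, 0.3, -6.2]
grip_width: 0.0119
time_s: 7.55
ee_pos: [0.5121, 0.0509, 0.0669]
eef_rot: [[0.002, -0.149, 0.989], [-0.001, 0.989, 0.149], [-1.0, -0.001, 0.002]]
force: [0.0, 0.6, -5.3]
grip_width: 0.0114
{'time_s': 7.55, 'ee_pos': [0.5121, 0.0509, 0.0669], 'force': [0.0442, 0.6063, -5.288], 'wrist_torque': [-0.0204, -0.1358, 0.0134], 'grip_width': 0.0114} yaw 0.1491
```

No contact at 1.8 mm below the tips: both holes seem to be over their pins. Going on gently.

```bash
python3 -m crank '[[0,0,0,0.006,0,0,0],[0,0,0,0.012,0,0,0]]';python3 -m crank '[[0,0,0,0.006,0,0,0],[0,0,0,0.012,0,0,0]]'; python3 -c "
from h import *
st()"
```

```text
time_s: 7.75
ee_pos: [0.5121, 0.0509, 0.0644]
eef_rot: [[0.002, -0.149, 0.989], [-0.001, 0.989, 0.149], [-1.0, -0.002, 0.002]]
force: [-0.2, -1.1, -5.9]
grip_width: 0.0118
time_s: 7.95
ee_pos: [0.512, 0.0509, 0.0618]
eef_rot: [[0.002, -0.149, 0.989], [-0.001, 0.989, 0.149], [-1.0, -0.001, 0.002]]
force: [-0.5, -0.5, -5.8]
grip_width: 0.0113
{'time_s': 7.95, 'ee_pos': [0.512, 0.0509, 0.0618], 'force': [-0.5345, -0.4934, -5.7851], 'wrist_torque': [-0.036, -0.0649, -0.0267], 'grip_width': 0.0113} yaw 0.1491
```

```bash
python3 -m crank '[[0,0,0,0.008,0,0,0],[0,0,0,0.015,0,0,0]]';python3 -m crank '[[0,0,0,0.006,0,0,0],[0,0,0,0.011,0,0,0]]'; python3 -c "
from h import *
st()"
```

```text
time_s: 8.15
ee_pos: [0.512, 0.0509, 0.0587]
eef_rot: [[0.002, -0.149, 0.989], [-0.001, 0.989, 0.149], [-1.0, -0.001, 0.002]]
force: [-0.2, -1.1, -5.4]
grip_width: 0.0116
time_s: 8.35
ee_pos: [0.5119, 0.0509, 0.0563]
eef_rot: [[0.002, -0.149, 0.989], [-0.001, 0.989, 0.149], [-1.0, -0.001, 0.002]]
force: [-0.0, 0.7, -6.4]
grip_width: 0.0115
{'time_s': 8.35, 'ee_pos': [0.5119, 0.0509, 0.0563], 'force': [-0.0078, 0.6744, -6.363], 'wrist_torque': [-0.055, -0.1154, -0.0115], 'grip_width': 0.0115} yaw 0.1492
```

```bash
python3 -m crank '[[0,0,0,0.003,0,0,0],[0,0,0,0.006,0,0,0]]';python3 -m crank '[[0,0,0,0.002,0,0,0],[0,0,0,0.004,0,0,0]]'; python3 -c "
from h import *
st()"
```

```text
time_s: 8.55
ee_pos: [0.5119, 0.0509, 0.055]
eef_rot: [[0.002, -0.149, 0.989], [-0.001, 0.989, 0.149], [-1.0, -0.001, 0.002]]
force: [-0.4, -0.6, -6.3]
grip_width: 0.0116
time_s: 8.75
ee_pos: [0.5121, 0.0507, 0.0547]
eef_rot: [[0.002, -0.149, 0.989], [-0.001, 0.989, 0.149], [-1.0, -0.002, 0.002]]
force: [-3.2, -1.1, -0.3]
grip_width: 0.0112
{'time_s': 8.75, 'ee_pos': [0.5121, 0.0507, 0.0547], 'force': [-3.225, -1.0851, -0.3159], 'wrist_torque': [-0.0794, 0.3868, 0.0592], 'grip_width': 0.0112} yaw 0.1492
```

Contact came at TCP z 0.0547, the height expected for fully home, and the jig now carries the weight. Opening the fingers.

```bash
python3 -m crank '[[0,0,0,0,0,0,0.15],[0,0,0,0,0,0,0.3],[0,0,0,0,0,0,0.5],[0,0,0,0,0,0,0.5],[0,0,0,0,0,0,0.5],[0,0,0,0,0,0,0.5]]'; python3 -c "
from h import *
st()
w=r.read_camera('wrist');cv2.imwrite('pics/w9.png',w)"
```

```text
time_s: 9.35
ee_pos: [0.5122, 0.0507, 0.0548]
eef_rot: [[0.002, -0.149, 0.989], [-0.002, 0.989, 0.149], [-1.0, -0.002, 0.002]]
force: [0.2, 1.3, 0.2]
grip_width: 0.0412
{'time_s': 9.35, 'ee_pos': [0.5122, 0.0507, 0.0548], 'force': [0.235, 1.3057, 0.198], 'wrist_torque': [0.0108, -0.1184, 0.0066], 'grip_width': 0.0412} yaw 0.1493
```

View pics/w9.png

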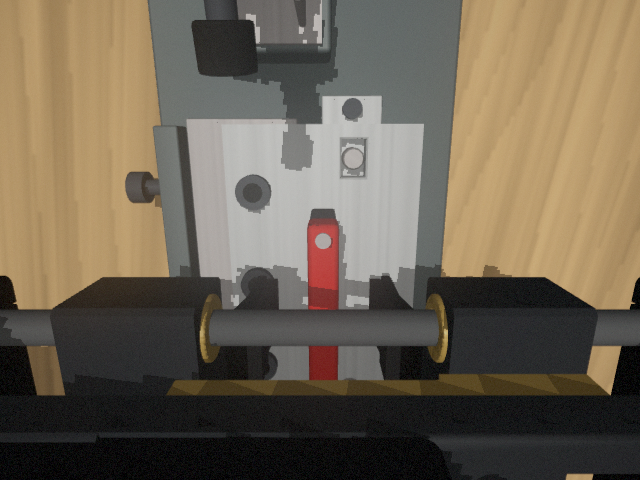

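The pin tip shows through the slot at (353,158), so the plate is home. Retreating straight up, then measuring the clamp handle.

```bash
python3 -m crank '[[0,0,0,-0.1,0,0,0.5],[0,0,0,-0.3,0,0,0.5],[0,0,0,-0.5,0,0,0.5],[0,0,0,-0.7,0,0,0.5],[0,0,0,-0.9,0,0,0.5],[0,0,0,-1,0,0,0.5],[0,0,0,-1,0,0,0.5]]'; python3 -c "
from h import *
st()
w=r.read_camera('wrist');cv2.imwrite('pics/w10.png',w)
cv2.imwrite('pics/t10.png',r.read_camera('top'))
w=r.read_camera('scene');cv2.imwrite('pics/s10.png',w)
cv2.imwrite('pics/s10c.png',cv2.resize(w[140:280,260:400],None,fx=4,fy=4,interpolation=cv2.INTER_CUBIC))
"
```

```text
time_s: 10.1
ee_pos: [0.514, 0.051, 0.259]
eef_rot: [[0.01, -0.149, 0.989], [-0.002, 0.989, 0.149], [-1.0, -0.003, 0.009]]
force: [0.0, 0.1, 0.3]
grip_width: 0.0437
{'time_s': 10.1, 'ee_pos': [0.514, 0.051, 0.259], 'force': [0.013, 0.1402, 0.3188], 'wrist_torque': [-0.046, -0.1042, 0.0044], 'grip_width': 0.0437} yaw 0.1494
```

View pics/w10.png

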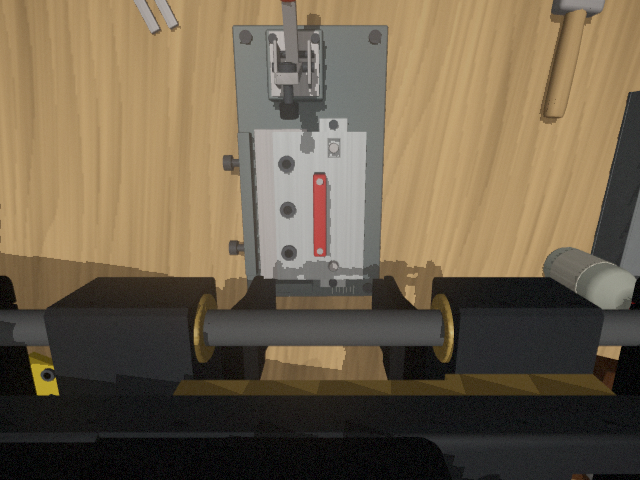

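View pics/s10c.png

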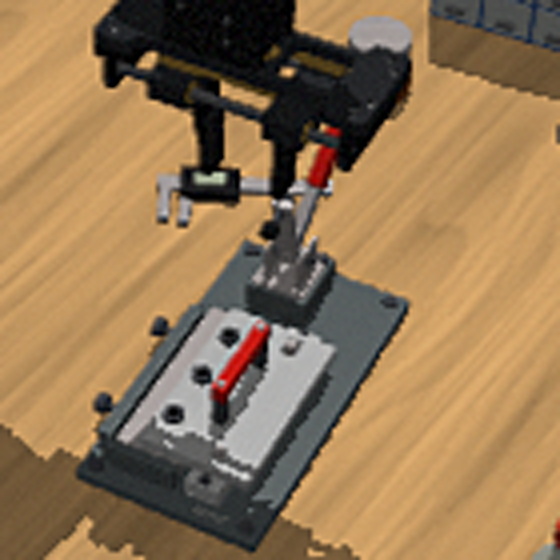

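View pics/t10.png

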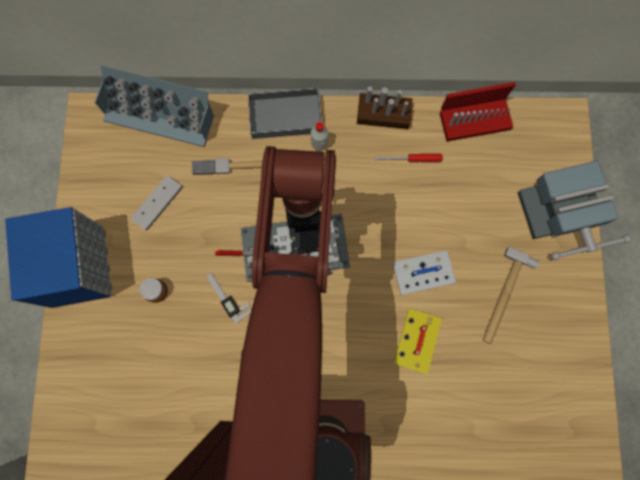

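```bash
python3 -c "
from h import *
def tri(a,b):
    M=[]
    Ps=[]
    for n in('top','scene'):
        K,R,c=pose(n);Ps.append(K@np.c_[R.T,-R.T@c])
    X=cv2.triangulatePoints(Ps[0],Ps[1],np.array(a,float).reshape(2,1),np.array(b,float).reshape(2,1))[:,0];return X[:3]/X[3]
print('outer',tri((217,253),(347.3,166)),'inner',tri((241,253),(340,186)))
Rj=Ro.from_euler('z',.15).as_matrix();o=np.array([.504,.050,0])
for c in(1.15,1.2,1.25,1.3,1.35,1.4):
    a=c-.45;P=[o+Rj@np.array([-.014,.128+l*np.sin(a),.062+l*np.cos(a)]) for l in(.055,.129)]
    print(c,proj('top',P).round(1).tolist(),proj('scene',P).round(1).tolist(),P[1])
"
```

```text
outer [0.45723035 0.26728725 0.1459044 ] inner [0.4663462  0.21476393 0.10440196]
1.15 [[242.3, 252.4], [219.9, 250.8]] [[337.6, 187.2], [345.3, 164.5]] [0.45861021 0.25664148 0.16066464]
1.2 [[241.6, 252.7], [218.2, 251.4]] [[337.8, 187.3], [345.8, 164.6]] [0.45788882 0.26141459 0.15638786]
1.25 [[241.0, 252.9], [216.6, 252.0]] [[338.1, 187.3], [346.4, 164.9]] [0.45720028 0.26597039 0.15187517]
1.3 [[240.3, 253.2], [215.2, 252.6]] [[338.3, 187.5], [346.9, 165.3]] [0.4565463  0.27029748 0.14713783]
1.35 [[239.8, 253.4], [213.9, 253.2]] [[338.5, 187.6], [347.3, 165.8]] [0.45592852 0.27438506 0.14218769]
1.4 [[239.2, 253.7], [212.7, 253.8]] [[338.7, 187.8], [347.7, 166.3]] [0.45534849 0.27822291 0.13703712]
```

```bash
python3 -c "
from h import *
goal((.4604,.2446,.21),.15)"
```

```text
t 10.25 row [-0.0005, -0.0, 0.0009, 0.2149, 0.9949, -0.1063]
```

```bash
python3 -m crank '[[0,0,0,0,0.25,-0.03,0.5],[0,0,0,0,0.5,-0.06,0.5],[0,0,0,0.1,0.75,-0.08,0.5],[0,0,0,0.21,0.995,-0.106,0.5],[0,0,0,0.21,0.995,-0.106,0.5],[0,0,0,0.21,0.995,-0.106,0.5],[0,0,0,0.21,0.995,-0.106,0.5]]'; python3 -c "
from h import *
st()
w=r.read_camera('wrist');cv2.imwrite('pics/w11.png',w)
w=r.read_camera('scene')
cv2.imwrite('pics/s11c.png',cv2.resize(w[80:280,260:460],None,fx=3,fy=3,interpolation=cv2.INTER_CUBIC))
"
```

```text
time_s: 10.95
ee_pos: [0.4604, 0.2437, 0.2102]
eef_rot: [[-0.001, -0.149, 0.989], [-0.003, 0.989, 0.149], [-1.0, -0.002, -0.001]]
force: [-0.1, 0.4, 0.7]
grip_width: 0.0433
{'time_s': 10.95, 'ee_pos': [0.4604, 0.2437, 0.2102], 'force': [-0.1229, 0.4072, 0.7054], 'wrist_torque': [-0.0174, -0.1357, -0.0064], 'grip_width': 0.0433} yaw 0.1494
```

View pics/w11.png

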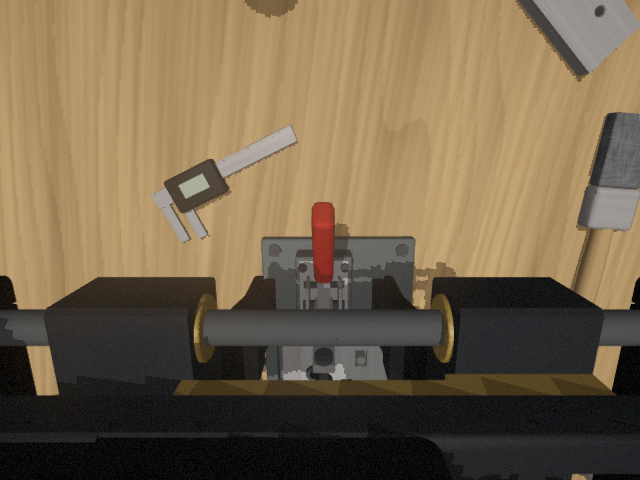

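View pics/s11c.png

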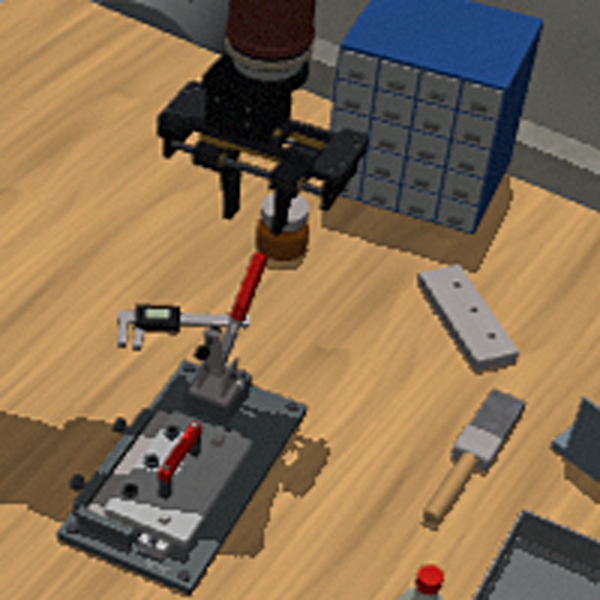

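The handle is centred in the jaws: red from (323,203) to (324,282). Descending and gripping it lightly.

```bash
python3 -c "
from h import *
s=r.get_state();p=np.array(s['ee_pos']);R=np.array(s['eef_rot'])
for z in(.14,.15,.16): print(z,(R.T@(cast('wrist',[(323,204)],z)-p).T).T)
goal((.4604,.2446,.1095),.15)"
python3 -m crank '[[0,0,0,0.15,0,0,0.5],[0,0,0,0.3,0,0,0.5],[0,0,0,0.42,0.003,0,0.5],[0,0,0,0.5,0.003,0,0.5],[0,0,0,0.503,0.003,0,0.5]]' 20;python3 -m crank '[[0,0,0,0,0,0,0],[0,0,0,0,0,0,0],[0,0,0,0,0,0,0],[0,0,0,0,0,0,0],[0,0,0,0,0,0,0],[0,0,0,0,0,0,0]]'
python3 -c "
from h import *
st()
w=r.read_camera('wrist');cv2.imwrite('pics/w12.png',w)"
```

```text
0.14 [[0.0712538  0.0313889  0.00059255]]
0.15 [[0.06125097 0.03302219 0.00060299]]
0.16 [[0.05124814 0.03465548 0.00061342]]
t 11.05 row [-0.0016, 0.0004, 0.0011, 0.509, 0.0075, -0.0038]
time_s: 11.55
ee_pos: [0.4604, 0.2419, 0.1087]
eef_rot: [[-0.003, -0.145, 0.989], [-0.003, 0.989, 0.145], [-1.0, -0.003, -0.003]]
force: [-1.4, 0.4, 0.5]
grip_width: 0.0435
time_s: 12.15
ee_pos: [0.4602, 0.2421, 0.1094]
eef_rot: [[-0.003, -0.145, 0.989], [-0.003, 0.989, 0.145], [-1.0, -0.003, -0.003]]
force: [-3.5, -0.6, 5.6]
grip_width: 0.0144
{'time_s': 12.15, 'ee_pos': [0.4602, 0.2421, 0.1094], 'force': [-3.5427, -0.5577, 5.6171], 'wrist_torque': [-0.1084, 0.4614, 0.1418], 'grip_width': 0.0144} yaw 0.1458
```

View pics/w12.png

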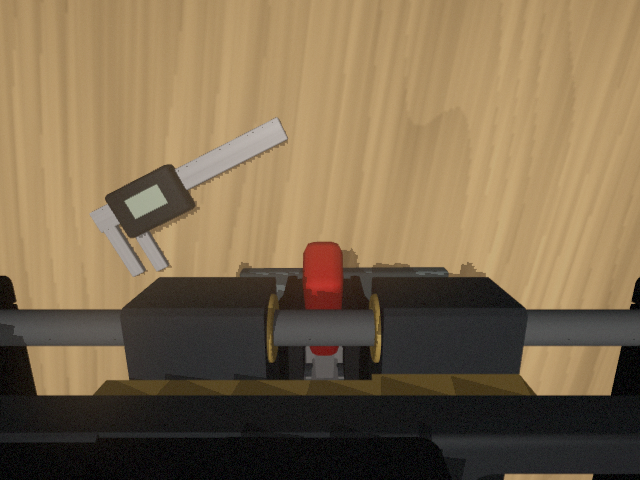

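```bash
python3 -m crank '[[0,0,0,-0.0485,-0.0545,0,0],[0,0,0,-0.087,-0.1145,0,0],[0,0,0,-0.1165,-0.18,0,0],[0,0,0,-0.136,-0.248,0,0],[0,0,0,-0.136,-0.248,0,0]]'
python3 -c "
from h import *
st()
w=r.read_camera('wrist');cv2.imwrite('pics/w13.png',w)
w=r.read_camera('scene')
cv2.imwrite('pics/s13c.png',cv2.resize(w[80:280,260:460],None,fx=3,fy=3,interpolation=cv2.INTER_CUBIC))"
```

```text
time_s: 12.7
ee_pos: [0.4677, 0.1932, 0.1374]
eef_rot: [[-0.002, -0.145, 0.989], [-0.001, 0.989, 0.145], [-1.0, -0.001, -0.002]]
force: [-3.6, 1.1, 4.2]
grip_width: 0.014
{'time_s': 12.7, 'ee_pos': [0.4677, 0.1932, 0.1374], 'force': [-3.5574, 1.0674, 4.1649], 'wrist_torque': [0.5921, 0.1528, 0.2639], 'grip_width': 0.014} yaw 0.1452
```

View pics/s13c.png

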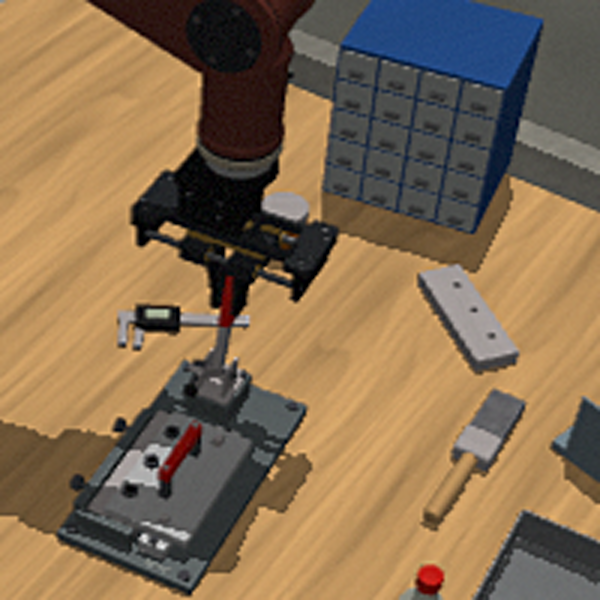

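The handle follows the hand and is nearly upright. Continuing over.

```bash
python3 -m crank '[[0,0,0,-0.009,-0.071,0,0],[0,0,0,-0.007,-0.143,0,0],[0,0,0,0,-0.19,0,0],[0,0,0,0.012,-0.237,0,0],[0,0,0,0.025,-0.273,0,0],[0,0,0,0.025,-0.273,0,0]]'
python3 -c "
from h import *
st()
s=r.get_state();p=np.array(s['ee_pos'])+[0,0,.0187]-[.471,.1745,.062];y=-.149*p[0]+.989*p[1];print(y,p[2],np.hypot(y,p[2]),np.arctan2(y,p[2])+.45)
w=r.read_camera('wrist');cv2.imwrite('pics/w14.png',w)"
```

```text
time_s: 13.4
ee_pos: [0.4761, 0.139, 0.1334]
eef_rot: [[-0.001, -0.145, 0.989], [-0.003, 0.989, 0.145], [-1.0, -0.003, -0.002]]
force: [-4.1, -0.5, 8.7]
grip_width: 0.0136
{'time_s': 13.4, 'ee_pos': [0.4761, 0.139, 0.1334], 'force': [-4.067, -0.4837, 8.6562], 'wrist_torque': [0.1322, 0.5207, 0.0675], 'grip_width': 0.0136} yaw 0.1454
-0.03588445509667745 0.0901294869960943 0.0970104043067783 0.07109521480015202
```

View pics/w14.png

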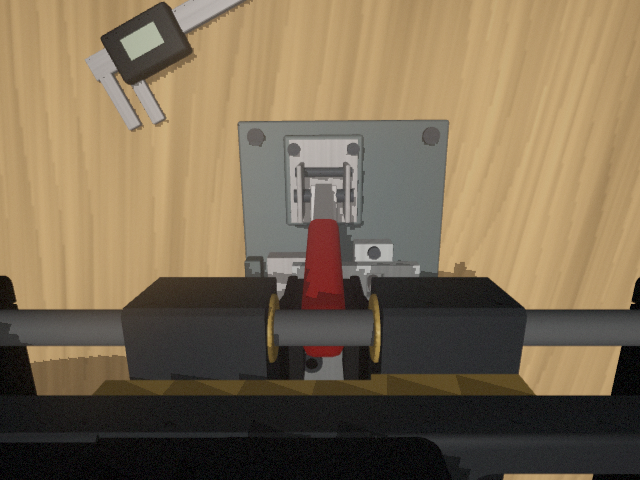

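```bash
python3 -m crank '[[0,0,0,0.005,-0.012,0,0],[0,0,0,0.011,-0.025,0,0],[0,0,0,0.016,-0.036,0,0],[0,0,0,0.016,-0.036,0,0]]'
python3 -c "
from h import *
st()
s=r.get_state();p=np.array(s['ee_pos'])+[0,0,.0187]-[.471,.1745,.062];y=-.149*p[0]+.989*p[1];print(y,p[2],np.hypot(y,p[2]),np.arctan2(y,p[2])+.45)"
```

```text
time_s: 13.85
ee_pos: [0.4772, 0.1318, 0.1311]
eef_rot: [[-0.001, -0.145, 0.989], [-0.004, 0.989, 0.145], [-1.0, -0.004, -0.002]]
force: [-4.7, -0.3, 8.8]
grip_width: 0.0131
{'time_s': 13.85, 'ee_pos': [0.4772, 0.1318, 0.1311], 'force': [-4.7466, -0.3289, 8.8266], 'wrist_torque': [0.1587, 0.6041, 0.0174], 'grip_width': 0.0131} yaw 0.1458
-0.04318014527101576 0.08779396421815022 0.09783815768279709 -0.007094307468446082
```

```bash
python3 -m crank '[[0,0,0,0.003,-0.007,0,0],[0,0,0,0.005,-0.012,0,0],[0,0,0,0.005,-0.012,0,0]]'
python3 -c "
from h import *
st()
s=r.get_state();p=np.array(s['ee_pos'])+[0,0,.0187]-[.471,.1745,.062];y=-.149*p[0]+.989*p[1];print(np.hypot(y,p[2]),np.arctan2(y,p[2])+.45)
w=r.read_camera('scene');cv2.imwrite('pics/s15.png',w)
cv2.imwrite('pics/s15c.png',cv2.resize(w[160:280,260:380],None,fx=5,fy=5,interpolation=cv2.INTER_CUBIC))"
```

```text
time_s: 14.15
ee_pos: [0.4774, 0.1296, 0.1304]
eef_rot: [[-0.002, -0.146, 0.989], [-0.004, 0.989, 0.146], [-1.0, -0.004, -0.002]]
force: [-3.6, 2.2, 6.0]
grip_width: 0.0133
{'time_s': 14.15, 'ee_pos': [0.4774, 0.1296, 0.1304], 'force': [-3.6004, 2.1526, 6.0165], 'wrist_torque': [0.4045, 0.4097, 0.0352], 'grip_width': 0.0133} yaw 0.1461
0.0981754020727595 -0.030559296611526454
```

View pics/s15c.png

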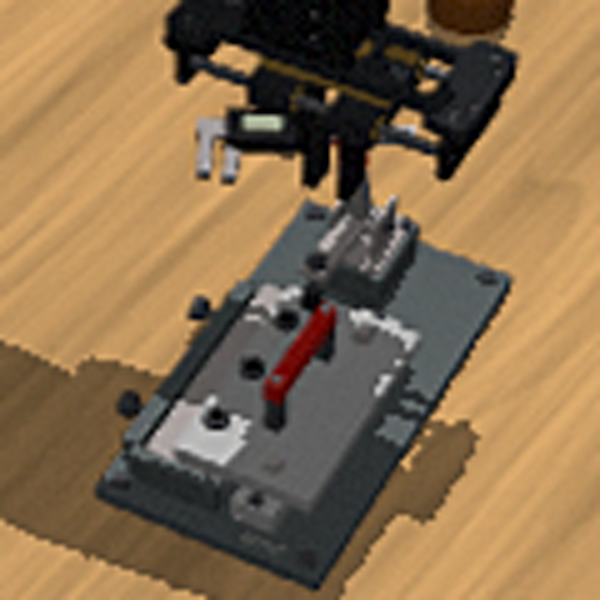

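```bash
python3 -m crank '[[0,0,0,0.004,-0.008,0,0],[0,0,0,0.008,-0.016,0,0],[0,0,0,0.008,-0.016,0,0]]'
python3 -c "
from h import *
st()
s=r.get_state();p=np.array(s['ee_pos'])+[0,0,.0187]-[.471,.1745,.062];y=-.149*p[0]+.989*p[1];print(np.hypot(y,p[2]),np.arctan2(y,p[2])+.45)"
```

```text
time_s: 14.5
ee_pos: [0.4779, 0.1263, 0.1291]
eef_rot: [[-0.002, -0.146, 0.989], [-0.005, 0.989, 0.146], [-1.0, -0.004, -0.002]]
force: [-3.9, -0.5, 6.6]
grip_width: 0.0135
{'time_s': 14.5, 'ee_pos': [0.4779, 0.1263, 0.1291], 'force': [-3.9307, -0.5319, 6.6102], 'wrist_torque': [0.2195, 0.3827, 0.0317], 'grip_width': 0.0135} yaw 0.1464
0.09864684080019681 -0.0661506551356848
```

```bash
python3 -m crank '[[0,0,0,0.004,-0.008,0,0],[0,0,0,0.008,-0.016,0,0],[0,0,0,0.008,-0.016,0,0]]'
python3 -c "
from h import *
st()
w=r.read_camera('wrist');cv2.imwrite('pics/w16.png',w)
w=r.read_camera('scene')
cv2.imwrite('pics/s16c.png',cv2.resize(w[160:280,260:380],None,fx=5,fy=5,interpolation=cv2.INTER_CUBIC))"
```

```text
time_s: 14.8
ee_pos: [0.4784, 0.123, 0.1277]
eef_rot: [[-0.002, -0.146, 0.989], [-0.005, 0.989, 0.146], [-1.0, -0.005, -0.002]]
force: [-3.5, -0.5, 5.5]
grip_width: 0.0135
{'time_s': 14.8, 'ee_pos': [0.4784, 0.123, 0.1277], 'force': [-3.5074, -0.5109, 5.5451], 'wrist_torque': [0.2757, 0.3463, -0.0125], 'grip_width': 0.0135} yaw 0.1466
```

View pics/w16.png

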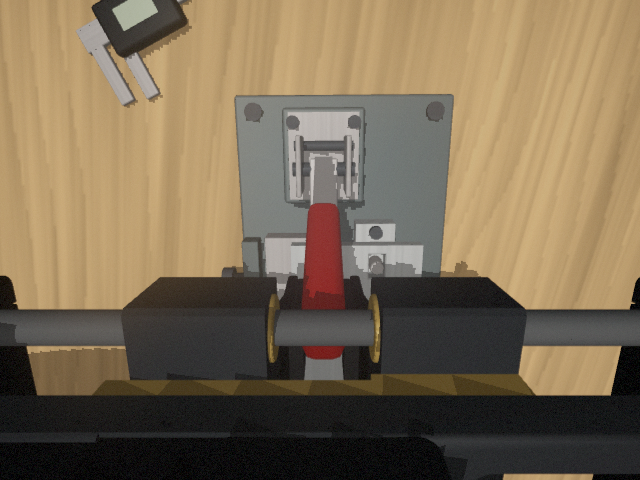

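View pics/s16c.png

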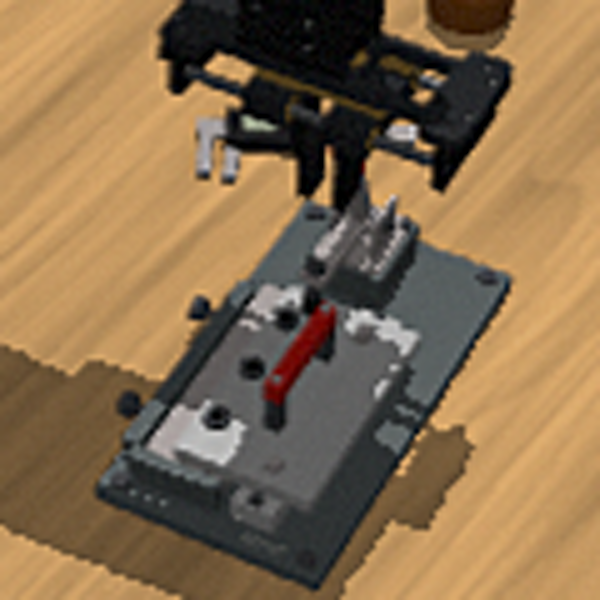

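```bash
python3 -c "
from h import *
s=r.get_state();p=np.array(s['ee_pos']);R=np.array(s['eef_rot'])
T=lambda k,z:(R.T@(cast('wrist',[k],z)-p).T).T.round(4)
print('base edge',T((323,95.5),.012),T((236,96),.012),T((452,95),.012))
for z in(.062,):print('axle?',T((323,147),z),T((323,168),z))
for z in (.10,.105,.11,.115,.12):print('inner red',z,T((323,204),z))
for z in (.16,.17,.175,.18,.185):print('outer red',z,T((323,357),z))
"
python3 -c "
import cv2
w=cv2.imread('pics/w16.png');cv2.imwrite('pics/w16c.png',cv2.resize(w[90:370,240:400],None,fx=2.1*1,fy=2.1,interpolation=cv2.INTER_CUBIC))"
```

```text
base edge [[0.1153 0.098  0.0006]] [[ 0.1154  0.0977 -0.0581]] [[0.1151 0.0982 0.0875]]
axle? [[0.0654 0.0652 0.0006]] [[0.0655 0.0533 0.0006]]
inner red 0.1 [[0.0276 0.0385 0.0006]]
inner red 0.105 [[0.0226 0.0393 0.0006]]
inner red 0.11 [[0.0176 0.0402 0.0007]]
inner red 0.115 [[0.0126 0.041  0.0007]]
inner red 0.12 [[0.0076 0.0418 0.0007]]
outer red 0.16 [[-0.0322 -0.0096  0.0006]]
outer red 0.17 [[-0.0422 -0.0035  0.0007]]
outer red 0.175 [[-0.0472 -0.0004  0.0007]]
outer red 0.18 [[-0.0522  0.0027  0.0007]]
outer red 0.185 [[-0.0573  0.0057  0.0007]]
```

View pics/w16c.png

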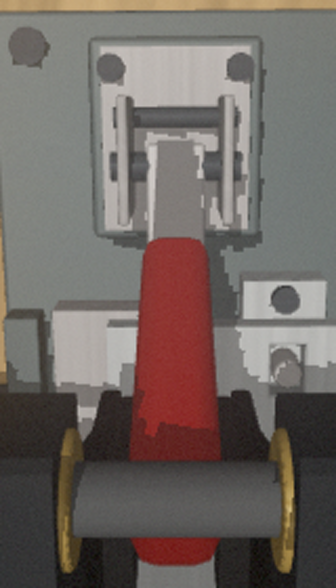

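The clamp looks the same in the last two scene pictures while the hand moved, so the hand is probably sliding on a stopped handle. Releasing to look.

```bash
python3 -m crank '[[0,0,0,0,0,0,0.5],[0,0,0,0,0,0,0.5],[0,0,0,0,0,0,0.5],[0,0,0,0,0,0,0.5],[0,0,0,0,0,0,0.5]]'
python3 -m crank '[[0,0,0,-0.1,0,0,0.5],[0,0,0,-0.3,0,0,0.5],[0,0,0,-0.5,0,0,0.5],[0,0,0,-0.6,0.2,0,0.5],[0,0,0,-0.6,0.4,0,0.5],[0,0,0,-0.6,0.5,0,0.5],[0,0,0,-0.6,0.5,0,0.5]]'
python3 -c "
from h import *
st()
w=r.read_camera('wrist');cv2.imwrite('pics/w17.png',w)
w=r.read_camera('scene')
cv2.imwrite('pics/s17c.png',cv2.resize(w[150:280,260:390],None,fx=4.6,fy=4.6,interpolation=cv2.INTER_CUBIC))"
```

```text
time_s: 15.4
ee_pos: [0.4784, 0.123, 0.1276]
eef_rot: [[-0.002, -0.146, 0.989], [-0.005, 0.989, 0.146], [-1.0, -0.005, -0.002]]
force: [0.3, 0.4, 0.1]
grip_width: 0.0411
time_s: 16.1
ee_pos: [0.4635, 0.2247, 0.2472]
eef_rot: [[-0.001, -0.149, 0.989], [-0.005, 0.989, 0.149], [-1.0, -0.004, -0.002]]
force: [-1.0, -1.0, -0.3]
grip_width: 0.0434
{'time_s': 16.1, 'ee_pos': [0.4635, 0.2247, 0.2472], 'force': [-0.998, -0.9538, -0.3049], 'wrist_torque': [-0.023, -0.0605, -0.0119], 'grip_width': 0.0434} yaw 0.1498
```

View pics/w17.png

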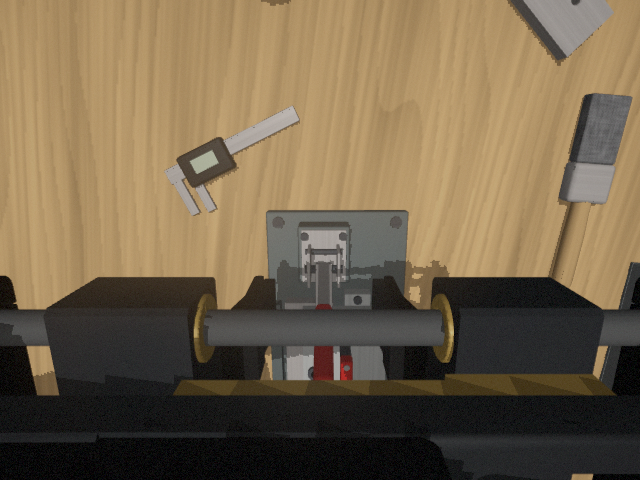

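View pics/s17c.png

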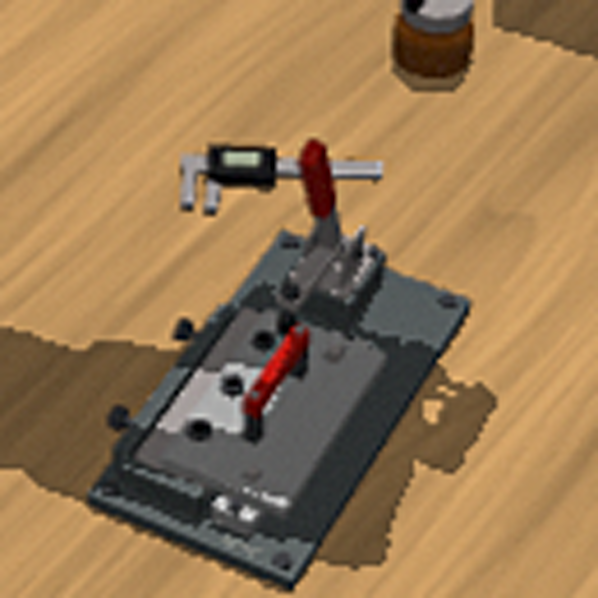

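```bash
python3 -c "
from h import *
Rj=Ro.from_euler('z',.15).as_matrix();o=np.array([.504,.050,0])
for c in(0,.05,.1,.15,.2,.3):
    a=c-.45
    f=lambda l,w:o+Rj@np.array([-.014,.128+l*np.sin(a)+w*np.cos(a),.062+l*np.cos(a)-w*np.sin(a)])
    print(c,'scene in/out',proj('scene',[f(.055,0),f(.129,0)]).round(1).tolist(),'wrist inner outer-face',proj('wrist',[f(.055,.01)]).round(1).tolist(), 'tip', proj('scene',[f(0,0)]).round(1).tolist())
"
python3 -m crank '[[0,0,0,-0.1,-0.25,0,0.5],[0,0,0,-0.2,-0.5,0,0.5],[0,0,0,-0.3,-0.75,0,0.5],[0,0,0,-0.3,-1,0,0.5],[0,0,0,-0.3,-1,0,0.5],[0,0,0,-0.3,-1,0,0.5]]'
python3 -c "
from h import *
st()
w=r.read_camera('wrist');cv2.imwrite('pics/w18.png',w)
cv2.imwrite('pics/w18c.png',cv2.resize(w[0:280,210:410],None,fx=3*.95,fy=3*.95)[:600,:800])
Rj=Ro.from_euler('z',.15).as_matrix();o=np.array([.504,.050,0])
for c in(0,.05,.1,.2,.3):
    a=c-.45
    f=lambda l,w:o+Rj@np.array([-.014,.128+l*np.sin(a)+w*np.cos(a),.062+l*np.cos(a)-w*np.sin(a)])
    print(c,proj('wrist',[f(.055,0.01),f(.129,0),f(.129,.01),f(.129,-.01),f(0,0)]).round(1).tolist())
"
```

```text
0 scene in/out [[329.2, 197.0], [325.2, 187.1]] wrist inner outer-face [[323.0, 305.8]] tip [[332.0, 203.8]]
0.05 scene in/out [[329.6, 196.3], [326.1, 185.2]] wrist inner outer-face [[323.0, 303.1]] tip [[332.0, 203.8]]
0.1 scene in/out [[330.0, 195.5], [327.1, 183.4]] wrist inner outer-face [[323.0, 300.3]] tip [[332.0, 203.8]]
0.15 scene in/out [[330.4, 194.8], [328.1, 181.6]] wrist inner outer-face [[323.0, 297.3]] tip [[332.0, 203.8]]
0.2 scene in/out [[330.8, 194.1], [329.0, 179.9]] wrist inner outer-face [[323.0, 294.3]] tip [[332.0, 203.8]]
0.3 scene in/out [[331.6, 192.8], [331.0, 176.7]] wrist inner outer-face [[322.9, 287.9]] tip [[332.0, 203.8]]
time_s: 16.8
ee_pos: [0.4934, 0.0224, 0.3078]
eef_rot: [[-0.002, -0.142, 0.99], [-0.006, 0.99, 0.142], [-1.0, -0.006, -0.003]]
force: [-0.7, -0.1, -0.0]
grip_width: 0.0438
{'time_s': 16.8, 'ee_pos': [0.4934, 0.0224, 0.3078], 'force': [-0.6705, -0.0812, -0.044], 'wrist_torque': [0.0221, -0.0795, 0.0044], 'grip_width': 0.0438} yaw 0.1427
0 [[323.0, 54.5], [322.9, 99.7], [322.8, 85.3], [323.0, 113.5], [323.1, 49.2]]
0.05 [[322.9, 50.8], [322.9, 90.4], [322.7, 75.4], [323.0, 104.8], [323.1, 49.2]]
0.1 [[322.9, 47.1], [322.8, 80.7], [322.7, 65.0], [322.9, 95.8], [323.1, 49.2]]
0.2 [[322.9, 39.5], [322.6, 60.2], [322.5, 43.4], [322.8, 76.3], [323.1, 49.2]]
0.3 [[322.8, 32.0], [322.5, 38.5], [322.4, 21.0], [322.6, 55.4], [323.1, 49.2]]
```

View pics/w18.png

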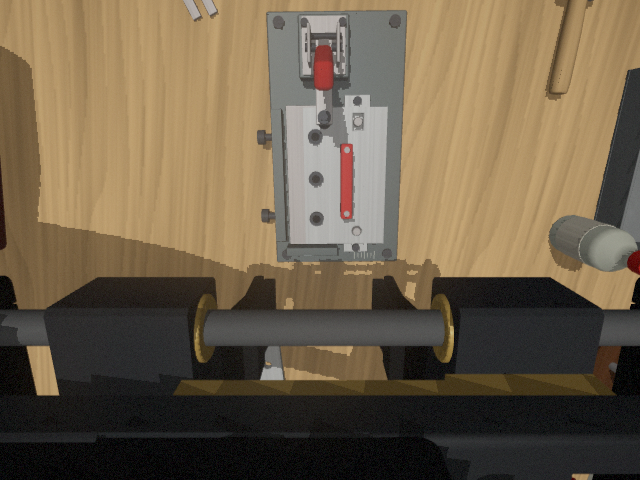

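The handle end's lower edge is at row 90, where a closed clamp would put it at about row 113; that means about 0.13 rad, so the clamp isn't fully closed. I'll finish by pushing on the handle's outer face with closed fingers.

```bash
python3 -c "
from h import *
goal((.4671,.201,.26),.15)"
```

```text
t 16.85 row [-0.0033, -0.0023, 0.0033, 0.233, 0.8953, -0.0004]
```

```bash
python3 -m crank '[[0,0,0,0,0.25,0,0],[0,0,0,0,0.5,0,0],[-0.003,-0.002,0.003,0.1,0.75,0,0],[-0.003,-0.002,0.003,0.233,0.895,0,0],[-0.003,-0.002,0.003,0.233,0.895,0,0],[-0.003,-0.002,0.003,0.233,0.895,0,0],[-0.003,-0.002,0.003,0.233,0.895,0,0]]'
python3 -m crank '[[0,0,0,0.15,0,0,0],[0,0,0,0.3,0,0,0],[0,0,0,0.45,0,0,0],[0,0,0,0.5,0,0,0],[0,0,0,0.5,0,0,0]]'
python3 -c "
from h import *
st()
w=r.read_camera('wrist');cv2.imwrite('pics/w19.png',w)
goal((.4678+.0069,.1962-.0455,.16),.15)
w=r.read_camera('scene')
cv2.imwrite('pics/s19c.png',cv2.resize(w[130:260,260:390],None,fx=4.6,fy=4.6,interpolation=cv2.INTER_CUBIC))"
```

```text
time_s: 17.55
ee_pos: [0.4673, 0.2012, 0.2607]
eef_rot: [[0.0, -0.15, 0.989], [-0.001, 0.989, 0.15], [-1.0, -0.001, 0.0]]
force: [0.3, 0.0, 0.3]
grip_width: 0.0016
time_s: 18.05
ee_pos: [0.467, 0.2002, 0.16]
eef_rot: [[-0.002, -0.148, 0.989], [-0.001, 0.989, 0.148], [-1.0, -0.001, -0.002]]
force: [0.0, 0.2, 0.7]
grip_width: 0.0004
{'time_s': 18.05, 'ee_pos': [0.467, 0.2002, 0.16], 'force': [0.0312, 0.1771, 0.6555], 'wrist_torque': [0.012, -0.1042, 0.0417], 'grip_width': 0.0004} yaw 0.1487
t 18.1 row [-0.0006, 0.0006, 0.0004, 0.008, -0.2518, -0.004]
```

View pics/w19.png

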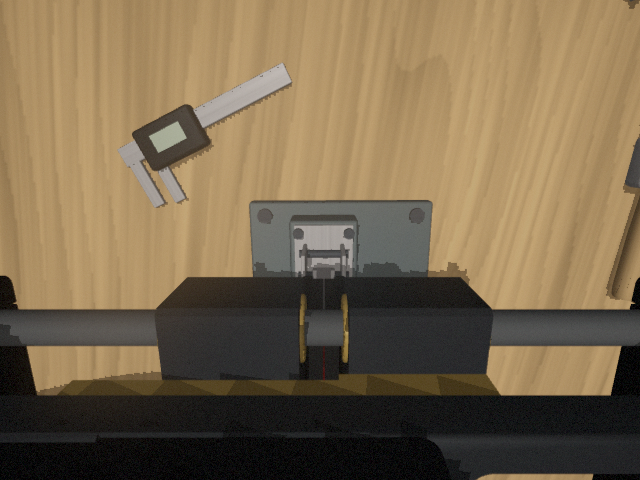

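View pics/s19c.png

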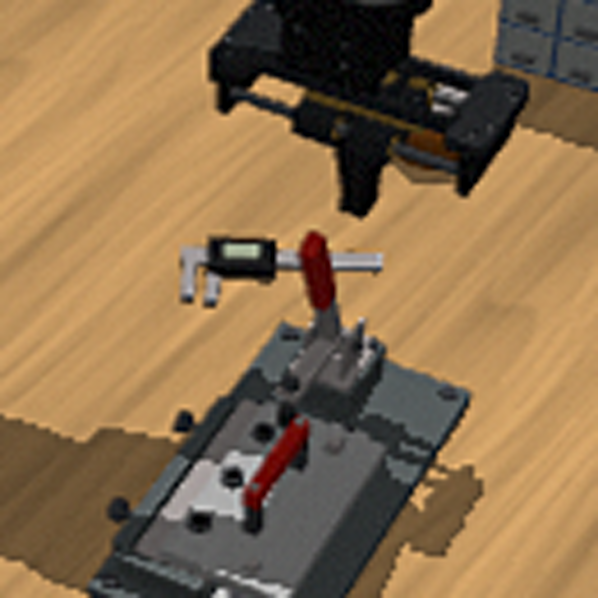

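```bash
python3 -m crank '[[0,0,0,0,-0.08,0,0],[0,0,0,0,-0.15,0,0],[0,0,0,0,-0.17,0,0],[0,0,0,0,-0.17,0,0]]'
python3 -m crank '[[0,0,0,0,-0.015,0,0],[0,0,0,0,-0.03,0,0],[0,0,0,0,-0.03,0,0]]'
python3 -m crank '[[0,0,0,0,-0.01,0,0],[0,0,0,0,-0.02,0,0],[0,0,0,0,-0.02,0,0]]'
```

```text
time_s: 18.55
ee_pos: [0.4744, 0.1668, 0.1634]
eef_rot: [[0.004, -0.147, 0.989], [0.0, 0.989, 0.147], [-1.0, -0.0, 0.004]]
force: [0.8, 0.5, 0.3]
grip_width: 0.0004
time_s: 18.85
ee_pos: [0.4753, 0.1609, 0.1635]
eef_rot: [[0.004, -0.147, 0.989], [0.001, 0.989, 0.147], [-1.0, 0.0, 0.005]]
force: [0.3, -0.8, 0.1]
grip_width: 0.0006
time_s: 19.15
ee_pos: [0.4758, 0.1573, 0.1633]
eef_rot: [[0.004, -0.147, 0.989], [0.002, 0.989, 0.147], [-1.0, 0.001, 0.004]]
force: [0.8, 3.4, -0.7]
grip_width: 0.0003
```

```bash
python3 -m crank '[[0,0,0,0,-0.01,0,0],[0,0,0,0,-0.02,0,0],[0,0,0,0,-0.02,0,0]]'
python3 -m crank '[[0,0,0,0,-0.01,0,0],[0,0,0,0,-0.015,0,0],[0,0,0,0,-0.015,0,0]]'
python3 -m crank '[[0,0,0,0,-0.01,0,0],[0,0,0,0,-0.015,0,0],[0,0,0,0,-0.015,0,0]]'
```

```text
time_s: 19.45
ee_pos: [0.4762, 0.1535, 0.1631]
eef_rot: [[0.004, -0.147, 0.989], [0.002, 0.989, 0.147], [-1.0, 0.001, 0.004]]
force: [-0.6, 5.2, -1.6]
grip_width: 0.0004
time_s: 19.75
ee_pos: [0.4764, 0.1509, 0.163]
eef_rot: [[0.003, -0.147, 0.989], [0.003, 0.989, 0.147], [-1.0, 0.002, 0.003]]
force: [-0.2, 6.4, -2.1]
grip_width: 0.0002
time_s: 20.05
ee_pos: [0.4766, 0.1486, 0.1628]
eef_rot: [[0.003, -0.147, 0.989], [0.004, 0.989, 0.147], [-1.0, 0.004, 0.003]]
force: [0.6, 7.2, -2.8]
grip_width: 0.0002
```

```bash
python3 -m crank '[[0,0,0,0,-0.01,0,0],[0,0,0,0,-0.015,0,0],[0,0,0,0,-0.015,0,0]]'
python3 -m crank '[[0,0,0,0,-0.01,0,0],[0,0,0,0,-0.015,0,0],[0,0,0,0,-0.015,0,0]]'
python3 -m crank '[[0,0,0,0,-0.01,0,0],[0,0,0,0,-0.015,0,0],[0,0,0,0,-0.015,0,0]]'
```

```text
time_s: 20.35
ee_pos: [0.4766, 0.1477, 0.1627]
eef_rot: [[0.002, -0.147, 0.989], [0.009, 0.989, 0.147], [-1.0, 0.008, 0.003]]
force: [-0.7, 11.5, -2.1]
grip_width: 0.0005
time_s: 20.65
ee_pos: [0.4767, 0.1476, 0.1627]
eef_rot: [[0.002, -0.147, 0.989], [0.014, 0.989, 0.147], [-1.0, 0.014, 0.004]]
force: [-0.4, 15.0, -1.3]
grip_width: 0.0005
time_s: 20.95
ee_pos: [0.4767, 0.1476, 0.1627]
eef_rot: [[0.001, -0.147, 0.989], [0.02, 0.989, 0.147], [-1.0, 0.02, 0.004]]
force: [-1.4, 15.5, -1.2]
grip_width: 0.0002
```

Solid stop at finger centre jig y of about 0.1006, against a predicted 0.101: the hand stopped moving while the force rose to 15 N. Backing off and looking.

```bash
python3 -m crank '[[0,0,0,0,0.1,0,0],[0,0,0,0,0.25,0,0],[0,0,0,-0.2,0.3,0,0],[0,0,0,-0.45,0.3,0,0],[0,0,0,-0.7,0.2,0,0],[0,0,0,-0.7,0,0,0],[0,0,0,-0.7,-0.25,0,0]]'
python3 -m crank '[[0,0,0,0,-0.25,0,0],[0,0,0,0,-0.4,0,0],[0,0,0,0,-0.4,0,0],[0,0,0,0,-0.4,0,0]]'
python3 -c "
from h import *
st()
w=r.read_camera('wrist');cv2.imwrite('pics/w20.png',w)
Rj=Ro.from_euler('z',.15).as_matrix();o=np.array([.504,.050,0])
for c in(0,.05,.1):
    a=c-.45
    f=lambda l,w:o+Rj@np.array([-.014,.128+l*np.sin(a)+w*np.cos(a),.062+l*np.cos(a)-w*np.sin(a)])
    print(c,'w',proj('wrist',[f(.055,0.01),f(.129,-.01),f(0,0)]).round(1).tolist(),'s',proj('scene',[f(.055,0),f(.129,0)]).round(1).tolist())
w=r.read_camera('scene')
cv2.imwrite('pics/s20c.png',cv2.resize(w[150:280,260:390],None,fx=4.6,fy=4.6,interpolation=cv2.INTER_CUBIC))"
```

```text
time_s: 21.65
ee_pos: [0.4851, 0.0942, 0.3049]
eef_rot: [[0.007, -0.15, 0.989], [0.019, 0.989, 0.149], [-1.0, 0.017, 0.01]]
force: [0.2, -0.7, -0.1]
grip_width: 0.0006
time_s: 22.05
ee_pos: [0.4969, 0.0139, 0.3035]
eef_rot: [[0.006, -0.147, 0.989], [0.018, 0.989, 0.147], [-1.0, 0.017, 0.009]]
force: [0.8, -0.1, 0.1]
grip_width: 0.0004
{'time_s': 22.05, 'ee_pos': [0.4969, 0.0139, 0.3035], 'force': [0.7874, -0.1408, 0.082], 'wrist_torque': [-0.008, -0.123, -0.0386], 'grip_width': 0.0004} yaw 0.1474
0 w [[318.0, 47.1], [318.0, 103.3], [318.2, 44.2]] s [[329.2, 197.0], [325.2, 187.1]]
0.05 w [[318.0, 43.3], [317.9, 94.3], [318.2, 44.2]] s [[329.6, 196.3], [326.1, 185.2]]
0.1 w [[317.9, 39.5], [317.9, 84.9], [318.2, 44.2]] s [[330.0, 195.5], [327.1, 183.4]]
```

View pics/w20.png

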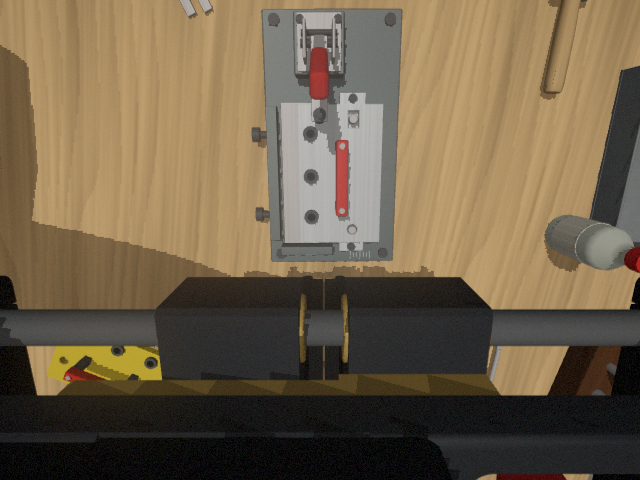

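View pics/s20c.png

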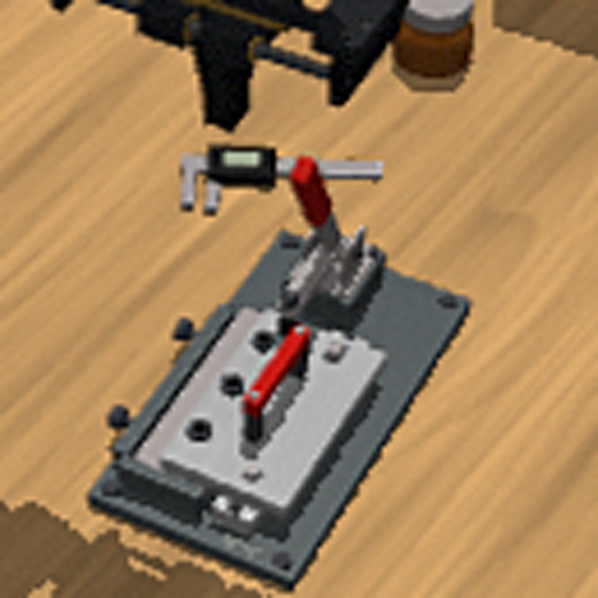

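The clamp arm is down with its tip on the plate at (320,116). The handle end is at row 99, against 103 predicted for fully closed. Both pins show in their holes (353,118) and (351,230), and the hand is clear. Handing in.

```bash
python3 -c "
from h import *
st(); print(r.close_job())"
```

```text
{'time_s': 22.15, 'ee_pos': [0.4969, 0.0154, 0.3036], 'force': [0.8608, 0.4411, 0.5201], 'wrist_torque': [-0.0742, -0.1155, 0.0246], 'grip_width': 0.0005} yaw 0.1503
the job is handed in; nothing more can be done
None
```

The red-gripped template is on both pins with its bushings to the front, the clamp is closed on it, and I handed the job in at about 22 s. No verdict was reported.

- **Fitting the template:** I lined the slot up over its pin through the wrist camera. The plate then went down with no contact until the height for fully home, and the jig took its weight with only a few newtons. I then let go and lifted clear.
- **Closing the clamp:** My first try, gripping the handle and swinging it over, slipped in the fingers and left the clamp about 0.13 rad open. I then pushed the handle's outer face with closed fingers until it stopped. The fingers halted within about 1 mm of the predicted closed position while the force rose to 15 N.
- **Last checks:** Both pins show in their holes, the clamp tip is on the plate, and the robot touches nothing. I saw no sign that anything else on the bench had moved, but I didn't measure it.
- **What disagreed:** The last pictures put the clamp at about 0.02–0.03 rad rather than exactly 0. That is about the error of the measurement and inside the 0.05 limit, and the hard stop suggests it is fully closed. I had no direct reading of the tip's force on the plate.

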